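Find the heavy side of a pegged wheel and hold it down

ROBOT

A 6-joint arm with a two-finger parallel gripper is mounted at the origin on the work surface. World frame = base frame: x ahead of the robot, y to its left, z up, the work surface at z = 0. Lengths are in m, angles in rad, forces in N, time in s.
With the tool pointing down it reaches from about 0.375 to 0.9 m from the base axis. Payload 3.1 kg.
Tool frame: the origin (TCP) lies midway between the tips of the shut fingers; the grasp point (between the pads) lies 19 mm behind it (manip.hold_point_z is the distance from the TCP to the grasp point, in m); z points along the fingers, y is the direction in which the jaws open and shut (so a half turn about z gives the same grasp; the last joint's range is limited). The gripper opens to 85 mm and grips with 20 to 120 N. Pads are 22 mm wide; open, the fingers measure 114 mm over their backs; the gripper's body (76 mm by 85 mm) begins 54 mm behind the grasp point. The pads swing forward as they close: fully open they stand 13 mm farther back than shut.
Start: joints at [1.04, 0.527, 1.433, -0, 1.181, -0.178], TCP at [0.216, 0.586, 0.231] pointing down, gripper open.
Joint ranges: [-3.08, 3.08], [-0.75, 2.2], [0.22, 2.44], [-1.43, 4.57], [0, 2.65], [-2.85, 2.85]. Speed limits (rad/s): [2.79, 2.79, 3.14, 3.14, 3.14, 3.14].

INTERFACE

Orientations are given as a unit quaternion [x, y, z, w].
In Python, from station import manip gives the robot as it stands.
- The arm moves only by the tool drive_tool, never from a script. Its argument "motion" is one flat list of numbers, 7 for each row, row after row: the shift along the tool's x, y, z in mm, then the turn, a rotation vector about the tool's x, y, z in degrees, then the finger opening in mm, from 0 to 85.4. A call has 1 to 8 rows; each row is the pose to reach, as a shift and turn from the pose measured when the call began, along the tool's axes at that moment; what a row does not reach only later rows make up. A row lasts 1/8 s, in which the tool goes at most 62.5 mm and 10.7 degrees, less where a joint would pass 70% of its speed; a pose out of reach is approached as far as the arm can. A call with a gripper value outside its range is refused whole. The fingers move at their own pace and stop on an object; "force" is the grip in N (left out, the last holds). Time passes only in rows, so rows that repeat a pose let the fingers close. It gives the time, the measured TCP pose, the force and the opening at its end, in the units of the state.
- manip.sense(): the state, without advancing time (a new reading comes with each control period).
- manip.snapshot(name): name is "scene" or "top" or "wrist"; returns a dict with "color" (384x512x3 uint8, red, green, blue), "fx", "fy", "cx", "cy" (pixels), "view" (4x4, takes a point from world to camera coordinates). Camera axes: x right, y up, looking along -z (the intrinsics and any distortion apply to the point x, -y, -z); pixel columns grow to the right and rows downward; lengths in m; the calibration is good to about 2 mm. A picture is of the moment at which its call begins. There is no depth.
- manip.sign_off(): hands the job in, once; it reports no verdict.
The state is a dict: "t": time; "q": joint angles; "qd": joint speeds; "tau": joint torques, N m; "tcp_pos": TCP position; "tool_rot": TCP orientation; "force": force on the tool from outside, world axes, zero at the start; "ft_torque": the same for the moment, N m; "finger_gap": opening from 0.0 (shut) to 1.0 (fully open).
Only numpy, scipy, OpenCV 4.12 (cv2) and the standard library are available. Lean on these libraries where they do the work, as an engineer would, in place of code of your own. Each camera call takes 0.05 s, during which the arm holds its last target.

TASK

The wooden wheel with six pegs on the balancing stand has a lead plug buried out of sight somewhere off its centre. Turn the wheel by hand to find its heavy side by feel, bring the heavy side straight down below the axle, and finish while still gripping the wheel by a peg and holding it there without moving. Leave the other things on the bench where they are.

Things in the scene. Friction and masses are not known exactly. Their poses are not given: they have to be found in the camera images.
- stand: balancing stand, screwed to the bench at a place and heading that change: wooden base 150 along x by 170 mm, 18 high; post 75 wide, 143 high at its -x end; origin under the base's middle. x runs along the level axle, towards the wheel's pegged face, which looks away from the robot; z up
- hub (a point): wheel centre on the axle, 115 mm above the bench, axes as the stand's (does not turn). The wheel is a plain wooden disc 170 mm across, from x = -20 to +16 mm, alike all round: the heavy side may lie at any angle to the pegs and differs from start to start. Heavy side level with the axle, the imbalance is 0.3 to 0.41 N m; that side is harder to lift than to lower
- pegs (a point): point on the axle line level with the middle of the pegs' length (42 mm from the hub along x), axes as the stand's. Six equal wooden pegs, 14 mm diameter, stand out of the wheel's face along x, from 16 to 62 mm from the hub, 60 degrees apart on a circle of 68 mm radius. Turning the wheel takes about 1 to 13 N at a peg
- wheel (a joint): the wheel's turn in rad, positive by the right hand about the hub's x. Peg k (0 to 5) is at angle a = value + k * 60 degrees from straight up: y = -68 sin(a), z = 68 cos(a) mm in the hub's frame. Turns either way, up to three turns. The bearing drags with a steady friction of about 0.46 N m, more than the imbalance: the wheel stays where it is left
- file: bystander: a flat file with a turned wooden handle, 255 mm long, 26 mm thick, lying; origin under its middle, x along it
- collar: bystander: a brass ring 48 mm outside, 32 mm bore, 22 mm high, lying flat beside the stand; origin under its centre
- block: bystander: a dark wooden block 90 x 45 x 35 mm high beside the stand; origin under its centre
- chisel: bystander: a chisel with a wooden handle, 220 mm long, 28 mm thick, lying; origin under its middle, x along it
- jar: bystander: an amber glass jar 56 mm across and 85 mm high; origin under its centre
- tube: bystander: a bamboo tube 230 mm long, 34 mm thick, lying; origin under its middle, x along it
- driver: bystander: a wooden-handled screwdriver, lying; origin under its middle, x along it
Mind the look-alikes: they are no part of the job. What is shaped like the stand but pink, turquoise or yellow is not meant.

How it is judged:
By the outcome, as a careful person would: the job done as asked, in the order asked, and still so for the second after the job is handed in, while the arm keeps its last pose, push and grip.
It also fails if it takes over 72 s, if anything falls off the work surface, if the arm or the gripper's body presses on something with over 40 N, if the wrist force passes 120 N, or if a joint passes its speed limit or range.

## Working session

There is one attempt and no reset: what is moved stays moved. The work goes in short steps, Python scripts to look and compute and a tool call to move; the robot and the scene stay as the last step left them, time stands still between calls to the robot, and variables do not carry over. Pictures are saved under pics/ and viewed, and the job is handed in when it is done.

Besides the shell and the picture viewer there is one more tool, called after "Emit:" as name(argument=value, ...) on one line, values as JSON. drive_tool: Moves the arm, as the interface text tells. Its arguments: {"type":"object","properties":{"motion":{"type":"array","items":{"type":"number"}},"force":{"type":"number"}},"required":["motion"]}

```bash
ls; mkdir -p pics
python3 - <<'E'
from station import manip
import cv2
for n in ["scene","top","wrist"]:
    s=manip.snapshot(n); cv2.imwrite(f"pics/{n}0.png",s["color"][:,:,::-1]); print(n,s["fx"],s["fy"],s["cx"],s["cy"],s["view"].tolist() if hasattr(s["view"],"tolist") else s["view"], s.keys())
print(manip.sense(), manip.hold_point_z)
E
```

```text
pics
scene 389.87616618924943 389.87616618924943 262.7137971610445 182.19278282640977 [[0.8465634448581902, 0.5321711544008262, -0.011144337285186809, -0.4012076552236896], [-0.43064510349195684, 0.6970637096368639, 0.5732774019143747, 0.15783326230048186], [0.31285000985813594, -0.4805164379404577, 0.8192855571781908, -1.277251101821436], [0.0, 0.0, 0.0, 1.0]] dict_keys(['color', 'fx', 'fy', 'cx', 'cy', 'view'])
top 406.13331207703845 406.13331207703845 256.10402823098275 195.8306741251735 [[-0.02117176015443295, -0.9997508846608986, 0.007065776087119858, -0.008944935977479293], [0.9967050811809646, -0.02055271331330206, 0.0784637949853805, -0.503627065041001], [-0.07829902758023097, 0.00870371157675638, 0.9968919237734745, -1.1767962705231618], [0.0, 0.0, 0.0, 1.0]] dict_keys(['color', 'fx', 'fy', 'cx', 'cy', 'view'])
wrist 279.2384838033367 279.2384838033367 256.32413713553444 187.49615681453952 [[0.346037111990899, 0.9382175523484971, -0.002478223192815054, -0.6234626335448133], [-0.9018399473364878, 0.33188943716468355, -0.2766479909318529, 0.03615112712810842], [-0.25873350481358043, 0.09796543249383918, 0.9609681303368891, -0.37838858086227634], [0.0, 0.0, 0.0, 1.0]] dict_keys(['color', 'fx', 'fy', 'cx', 'cy', 'view'])
{'t': 0.15, 'q': array([ 1.03948195e+00,  5.28263004e-01,  1.43362620e+00, -4.47305166e-06,
        1.18141924e+00, -1.78485168e-01]), 'qd': array([ 1.07954120e-03, -3.97776392e-03, -4.93630274e-03,  5.78065841e-06,
        4.84193588e-04,  3.39153812e-04]), 'tau': array([ 1.05170227e-03, -4.42745483e+01, -1.78275669e+01, -2.50499097e-04,
        5.60397151e-03, -1.19800328e-05]), 'tcp_pos': array([0.21564608, 0.58601865, 0.23054626]), 'tool_rot': array([ 1.75500061e-01,  9.84479046e-01, -8.05148595e-04, -2.96175084e-04]), 'force': array([-0.25581671, -0.00761238,  0.33115564]), 'ft_torque': array([-0.01244128,  0.00809193, -0.03176252]), 'finger_gap': 1.0031243550834157} 0.0187
```

View pics/scene0.png

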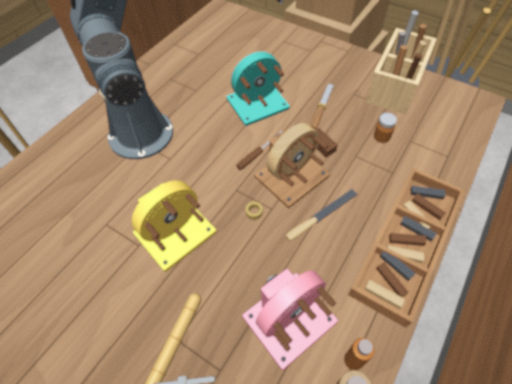

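View pics/top0.png

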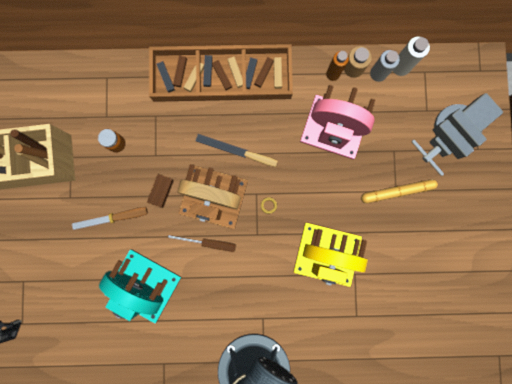

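The stand-shaped candidates in the top view are wooden (212,195), pink (340,128), yellow (332,255) and turquoise (140,287). Only the wooden one at (212,195) fits, since the other three colours are ruled out. I'll check it in an enlarged crop.

Run:
```python
import cv2
a=cv2.imread("pics/top0.png")[150:240,160:260]; b=cv2.imread("pics/scene0.png")[110:215,230:350]
a=cv2.resize(a,(600,540),interpolation=cv2.INTER_CUBIC);cv2.imwrite("pics/topc.png",a)
cv2.imwrite("pics/scenec.png",cv2.resize(b,(685,600),interpolation=cv2.INTER_CUBIC))
```

```text
(no output)
```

View pics/topc.png

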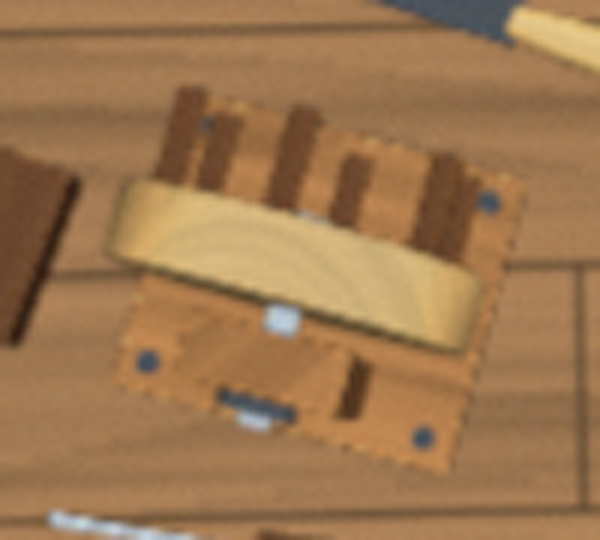

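View pics/scenec.png

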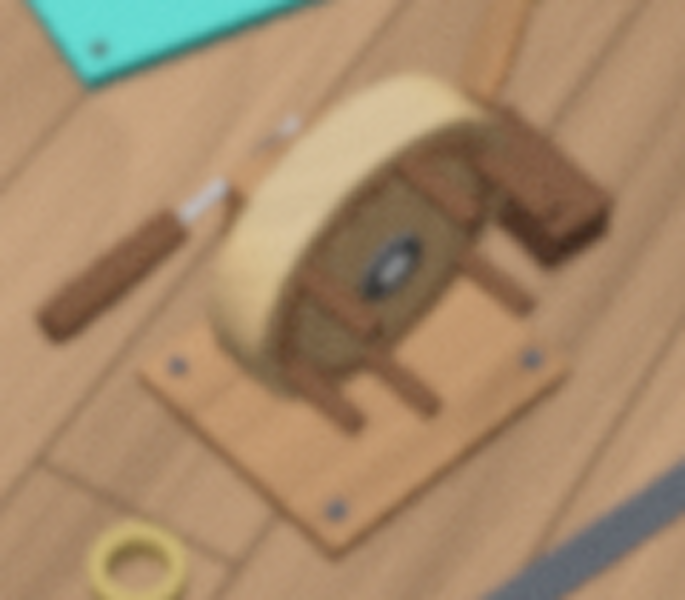

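View pics/wrist0.png

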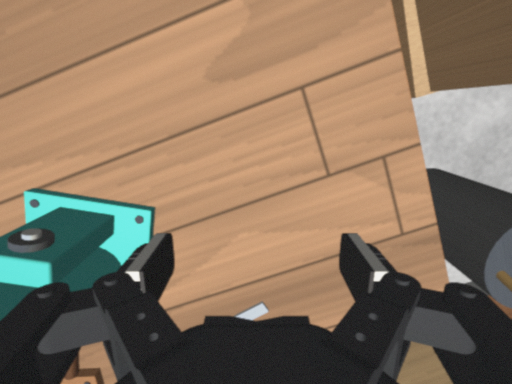

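```bash
cat > h.py <<'E'
import numpy as np
from station import manip
def cast(s,px,z):
    V=np.array(s["view"]);R=V[:3,:3];t=V[:3,3]
    d=R.T@np.array([(px[0]-s["cx"])/s["fx"],-(px[1]-s["cy"])/s["fy"],-1]); c=-R.T@t
    return c+d*(z-c[2])/d[2]
def castplane(s,px,p,n):
    V=np.array(s["view"]);R=V[:3,:3];t=V[:3,3]
    d=R.T@np.array([(px[0]-s["cx"])/s["fx"],-(px[1]-s["cy"])/s["fy"],-1]); c=-R.T@t
    return c+d*((p-c)@n)/(d@n)
def proj(s,p):
    V=np.array(s["view"]);q=V[:3,:3]@p+V[:3,3]
    return np.array([s["cx"]+s["fx"]*q[0]/-q[2], s["cy"]-s["fy"]*q[1]/-q[2]])
E
python3 - <<'E'
from h import *
T=manip.snapshot("top");S=manip.snapshot("scene")
c=lambda x,y:(160+(x+.5)/6-.5,150+(y+.5)/6-.5)
sc=[cast(T,c(*p),.018) for p in [(208,125),(490,202),(147,362),(423,438)]]
sc=np.array(sc);print(sc.round(4));m=sc.mean(0);print("mean",m)
v=(sc[0]-sc[2])+(sc[1]-sc[3]);w=sc[0]+sc[2]-sc[1]-sc[3]
print(np.degrees(np.arctan2(v[1],v[0])),np.degrees(np.arctan2(w[1],w[0]))-90)
# scene
k=685/120
e=lambda x,y:(230+(x+.5)/k-.5,110+(y+.5)*105/600-.5)
s2=np.array([cast(S,e(*p),.018) for p in [(178,366),(532,358),(336,510)]]);print(s2.round(4), ((s2[0]+s2[1])/2).round(4))
print("corners",np.array([cast(T,c(*p),.018) for p in [(525,180),(447,472),(120,385)]]).round(4))
yaw=(np.arctan2(v[1],v[0])+np.arctan2(w[1],w[0])-np.pi/2)/2
X=np.array([np.cos(yaw),np.sin(yaw),0]);Y=np.array([-X[1],X[0],0])
def pegs(s,pts,h):
    for p in pts:
        q=castplane(s,p,h+X*.062,X)-h; y=q@Y;z=q[2]; print(p,y.round(4),z.round(4),np.hypot(y,z).round(4),np.degrees(np.arctan2(-y,z)).round(1))
h=np.array([(m[0]),(m[1]),.115])
# hub x offset from base origin unknown; test by hub cap projections
for dx in (-.02,-.01,0,.01,.02,.03):
    h2=h+X*dx; print(dx,proj(S,h2+X*.018),proj(T,h2+np.array([0,0,.085])-X*.02),proj(T,h2+np.array([0,0,.085])+X*.016))
print("obs S hub",e(397,262)); print("T rim back/front", c(290,300),c(310,215))
for p in [(372,320),(355,422),(432,408),(525,300),(472,210)]:
    pegs(S,[e(*p)],h)
for p in [(192,92),(228,118),(303,110),(357,158),(445,158)]:
    pegs(T,[c(*p)],h)
E
```

```text
[[0.5827 0.1621 0.018 ]
 [0.5417 0.0236 0.018 ]
 [0.4663 0.193  0.018 ]
 [0.4263 0.0585 0.018 ]]
mean [0.5042698  0.10933005 0.018     ]
-15.847586966467441 -16.537751811740236
[[0.4293 0.0605 0.018 ]
 [0.5833 0.1615 0.018 ]
 [0.5435 0.0268 0.018 ]] [0.5063 0.111  0.018 ]
corners [[0.5522 0.0062 0.018 ]
 [0.4095 0.0471 0.018 ]
 [0.4553 0.2063 0.018 ]]
-0.02 [292.08446924 151.82292175] [200.82876529 206.29187792] [204.70164438 192.40156693]
-0.01 [294.61498534 153.906369  ] [201.90670695 202.42577608] [205.773665   188.55670128]
0 [297.16605041 156.00673481] [202.98299897 198.5655908 ] [206.84404954 184.71770352]
0.01 [299.73791577 158.1242261 ] [204.05764513 194.7113085 ] [207.91280174 180.88456023]
0.02 [302.33083686 160.25905319] [205.1306492  190.86291566] [208.97992534 177.05725803]
0.03 [304.94507331 162.41142983] [206.20201493 187.02039878] [210.04542406 173.23578358]
obs S hub (299.1350364963504, 155.4375)
T rim back/front (207.91666666666666, 199.58333333333334) (211.25, 185.41666666666666)
(294.7554744525547, 165.5875) -0.0561 0.0486 0.0742 49.1
(291.7773722627737, 183.4375) -0.0614 -0.0257 0.0666 112.7
(305.2664233576642, 180.9875) -0.0054 -0.0676 0.0678 175.4
(321.55839416058393, 162.0875) 0.0558 -0.0333 0.065 -120.8
(312.27372262773724, 146.3375) 0.0038 0.0764 0.0765 -2.9
(191.58333333333334, 164.91666666666666) 0.0635 0.0152 0.0653 -76.5
(197.58333333333334, 169.25) 0.0565 -0.0532 0.0776 -133.3
(210.08333333333334, 167.91666666666666) 0.0072 0.059 0.0595 -6.9
(219.08333333333334, 175.91666666666666) -0.0049 -0.0784 0.0786 176.4
(233.75, 175.91666666666666) -0.0541 0.0211 0.0581 68.7
```

The crop confirms it: wooden wheel with six dark pegs, and stand screws at crop (208,125), (490,202), (147,362) and (423,438). The stand sits near (0.505, 0.110) with heading about -16°. There's a peg roughly at the top, at about -4°. Next I move over the top peg.

Emit:
drive_tool(motion=[-120,-85,-60,0,0,-1,60,-180,-127,-60,0,0,-2,60,-240,-170,-60,0,0,-3,60,-300,-212,-60,0,0,-4,60,-340,-240,-60,0,0,-4,60,-400,-284,-60,0,0,-4,60,-440,-312,-60,0,0,-4,60,-477,-339,-60,0,0,-4,60])

```text
t: 1.25
tcp_pos: [0.4954, 0.1779, 0.2897]
tool_rot: [0.141, 0.99, -0.0, 0.0]
force: [0.9, 0.5, -1.0]
finger_gap: 0.702
```

Emit:
drive_tool(motion=[0,0,0,0,0,0,60,0,0,0,0,0,0,60])

```text
t: 1.5
tcp_pos: [0.495, 0.1778, 0.2895]
tool_rot: [0.142, 0.99, -0.0, -0.001]
force: [-0.6, -0.2, -0.7]
finger_gap: 0.701
```

Run:
```python
from h import *
import cv2
from scipy.spatial.transform import Rotation as R
s=manip.snapshot("wrist");cv2.imwrite("pics/w1.png",s["color"][:,:,::-1])
st=manip.sense();print({k:np.round(v,4) for k,v in st.items()});print(R.from_quat(st["tool_rot"]).as_matrix().round(4))
```

```text
{'t': np.float64(1.55), 'q': array([ 0.1338,  0.3256,  1.6062,  0.    ,  1.211 , -1.1544]), 'qd': array([ 0.0231, -0.0043,  0.0039, -0.0028,  0.0005, -0.0015]), 'tau': array([-8.62900e-01, -3.47742e+01, -1.84699e+01, -4.51000e-02,
       -2.69000e-02,  2.00000e-04]), 'tcp_pos': array([0.4945, 0.1786, 0.2895]), 'tool_rot': array([ 1.408e-01,  9.900e-01, -2.000e-04, -6.000e-04]), 'force': array([0.1888, 0.0458, 0.6753]), 'ft_torque': array([0.066 , 0.0206, 0.0007]), 'finger_gap': np.float64(0.7054)}
[[-9.603e-01  2.789e-01 -1.200e-03]
 [ 2.789e-01  9.603e-01 -1.000e-04]
 [ 1.100e-03 -5.000e-04 -1.000e+00]]
```

View pics/w1.png

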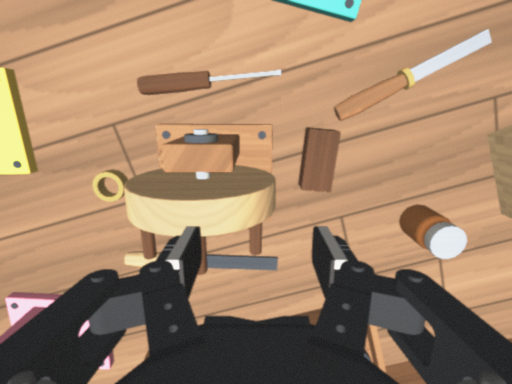

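Run:
```python
from h import *
s=manip.snapshot("wrist")
X=np.array([.9603,-.2789,0]);Y=np.array([.2789,.9603,0]);m=np.array([.505,.110,0])
for n,p,z in [("nut",(200,134),.115),("axle",(202,176),.115),("screwL",(166,135),.018),("screwR",(262,135),.018),("rimL",(126,200),.115),("rimR",(275,190),.115),("topPegTip",(203,271),.183),("topPegbase",(203,237),.183),("L tip",(149,258),.115+.068*np.sin(np.radians(30))),("R tip",(256,254),.115+.068*.5)]:
    q=cast(s,p,z)-m; print(n,(q@X).round(4),(q@Y).round(4),z)
```

```text
nut -0.07 -0.0005 0.115
axle -0.0217 -0.0009 0.115
screwL -0.0598 -0.0697 0.018
screwR -0.0597 0.0706 0.018
rimL 0.0077 -0.0933 0.115
rimR -0.0047 0.0844 0.115
topPegTip 0.0606 0.0084 0.183
topPegbase 0.0229 0.0104 0.183
L tip 0.0656 -0.0594 0.149
R tip 0.0605 0.062 0.14900000000000002
```

Emit:
drive_tool(motion=[-40,-30,0,0,0,0,60,-70,-55,0,0,0,0,60,-70,-55,0,0,0,0,60,-70,-55,40,0,0,0,60,-70,-55,75,0,0,0,60,-70,-55,105,0,0,0,60,-70,-55,127,0,0,0,60,-70,-55,127,0,0,0,60])

```text
t: 2.6
tcp_pos: [0.5436, 0.1086, 0.161]
tool_rot: [0.139, 0.99, -0.0, -0.003]
force: [0.2, -0.1, 1.0]
finger_gap: 0.703
```

Run:
```python
from h import *
import cv2
for n in("wrist","scene"):
    s=manip.snapshot(n);c=s["color"][:,:,::-1]
    if n=="scene": c=cv2.resize(c[100:220,220:380],(800,600))
    cv2.imwrite(f"pics/{n}2.png",c)
st=manip.sense();print({k:np.round(v,4) for k,v in st.items()})
```

```text
{'t': np.float64(2.7), 'q': array([-0.0054,  0.527 ,  1.6723, -0.    ,  0.9429, -1.2965]), 'qd': array([-0.0087, -0.0145, -0.0169, -0.0009, -0.004 , -0.0023]), 'tau': array([ 5.32000e-02, -3.94767e+01, -1.34624e+01,  2.20000e-03,
        4.27000e-02,  2.00000e-03]), 'tcp_pos': array([0.5459, 0.108 , 0.1631]), 'tool_rot': array([ 1.394e-01,  9.902e-01, -0.000e+00, -3.000e-04]), 'force': array([0.1904, 0.0758, 0.4632]), 'ft_torque': array([0.0044, 0.0017, 0.0129]), 'finger_gap': np.float64(0.7084)}
```

View pics/wrist2.png

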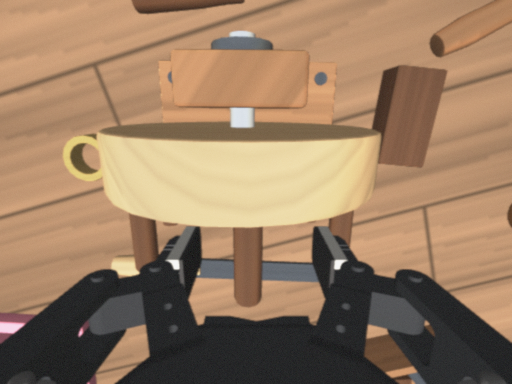

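View pics/scene2.png

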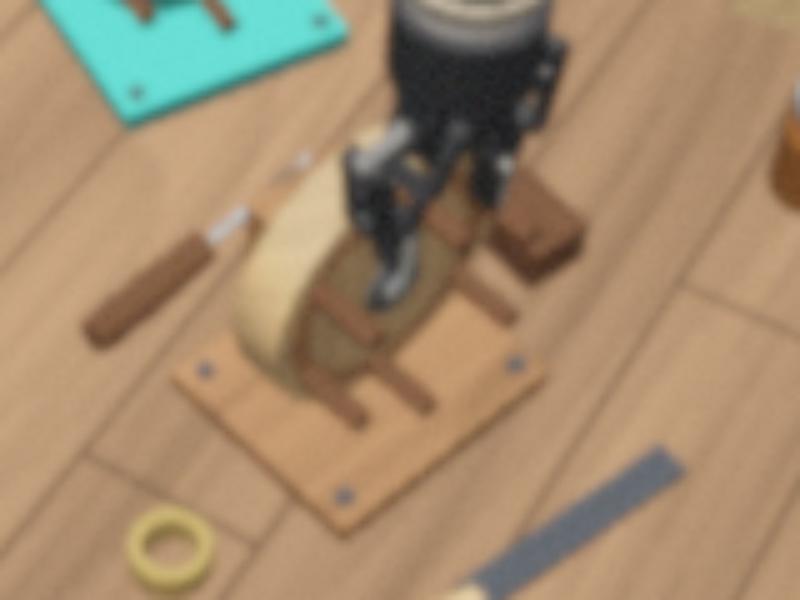

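The wrist view shows the top peg at (248,250), between the fingers. Now I grip it.

Emit:
drive_tool(motion=[0,-2,0,0,0,0,30,0,-2,0,0,0,0,10,0,-2,0,0,0,0,6,0,-2,0,0,0,0,6,0,-2,0,0,0,0,6,0,-2,0,0,0,0,6,0,-2,0,0,0,0,6], force=35)

```text
t: 3.58
tcp_pos: [0.5457, 0.1059, 0.1641]
tool_rot: [0.14, 0.99, -0.0, 0.0]
force: [-0.6, -0.1, 5.1]
finger_gap: 0.149
```

Run:
```python
from h import *
import cv2
s=manip.snapshot("wrist");c=s["color"][:,:,::-1]
cv2.imwrite(f"pics/w3.png",c)
for i in range(1):
    st=manip.sense();print({k:np.round(v,4) for k,v in st.items()})
```

```text
{'t': np.float64(3.625), 'q': array([-9.2000e-03,  5.2450e-01,  1.6739e+00, -2.0000e-04,  9.4270e-01,
       -1.3000e+00]), 'qd': array([ 0.0003,  0.0025, -0.0004,  0.0007,  0.    , -0.0004]), 'tau': array([  0.235 , -37.1112, -13.3318,   0.1464,  -0.3989,  -0.0583]), 'tcp_pos': array([0.5457, 0.1059, 0.1641]), 'tool_rot': array([ 1.395e-01,  9.902e-01, -1.000e-04,  3.000e-04]), 'force': array([-1.2859, -0.7605,  5.9075]), 'ft_torque': array([-0.1443,  0.173 , -0.0827]), 'finger_gap': np.float64(0.1468)}
```

View pics/w3.png

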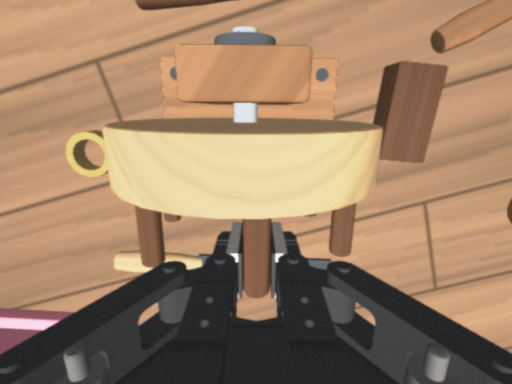

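```bash
cat >> h.py <<'E'
from scipy.spatial.transform import Rotation as Rn
import json,sys
M=np.array([.505,.110,.115]);YAW=np.radians(-16.2)
B=np.column_stack([[np.cos(YAW),np.sin(YAW),0],[-np.sin(YAW),np.cos(YAW),0],[0,0,1]]) # stand axes
def log():
    st=manip.sense();d=B.T@(st["tcp_pos"]-M);Rt=Rn.from_quat(st["tool_rot"]).as_matrix()
    g=st["tcp_pos"]-Rt[:,2]*.0187; q=B.T@(g-M)
    a=np.degrees(np.arctan2(-q[1],q[2])); F=B.T@st["force"];T=B.T@st["ft_torque"]
    zt=B.T@Rt[:,2]; tilt=np.degrees(np.arctan2(zt[1],-zt[2]))
    tq=q[1]*F[2]-q[2]*F[1]
    rec=dict(t=st["t"],a=a,r=np.hypot(q[1],q[2]),x=q[0],tilt=tilt,F=F.tolist(),T=T.tolist(),q=q.tolist(),tcp=d.tolist())
    open("log.jsonl","a").write(json.dumps(rec)+"\n")
    print("t%.2f a%.1f r%.4f x%.4f tilt%.1f F%s T%s pegtq %.3f +Tx %.3f"%(rec["t"],a,rec["r"],q[0],tilt,F.round(1),T.round(3),tq,tq+T[0]),"q",st["q"].round(2),"gap",round(float(st["finger_gap"]),3))
    return st
def plan(angs,tiltoff,gap,r=.068,x=.0402):
    "peg angles a; tool tilt=a+tiltoff (tool pointing to the hub if 0)"
    st=manip.sense();Rt=Rn.from_quat(st["tool_rot"]);out=[]
    for a in angs:
        tl=np.radians(a+tiltoff);a=np.radians(a)
        zt=np.array([0,np.sin(tl),-np.cos(tl)]);xt=np.array([-1.,0,0]);W=B@np.column_stack([xt,np.cross(zt,xt),zt])
        p=M+B@(np.array([x,-r*np.sin(a),r*np.cos(a)])+zt*.0187)
        out+=list((Rt.inv().apply(p-st["tcp_pos"])*1000).round(1))+list((Rt.inv()*Rn.from_matrix(W)).as_rotvec(degrees=True).round(1))+[gap]
    print([float(v) for v in out])
E
python3 - <<'E'
from h import *
log();plan([-4,0,4],6.2,6)
E
```

```text
t3.62 a-6.2 r0.0682 x0.0402 tilt-0.0 F[-1.  -1.1  5.9] T[-0.187  0.126 -0.083] pegtq 0.118 +Tx -0.069 q [-0.01  0.52  1.67 -0.    0.94 -1.3 ] gap 0.147
[0.0, -2.0, -0.1, -2.2, 0.0, 0.2, 6.0, 0.0, -5.4, -0.3, -6.2, 0.0, 0.2, 6.0, 0.0, -8.9, -0.3, -10.2, 0.0, 0.2, 6.0]
```

Emit:
drive_tool(motion=[0,-2,0,-2.2,0,0.2,6,0,-5.4,-0.3,-6.2,0,0.2,6,0,-9,-0.3,-10.2,0,0.2,6])

```text
t: 4.0
tcp_pos: [0.5438, 0.0998, 0.1648]
tool_rot: [0.141, 0.986, 0.091, 0.013]
force: [2.0, 9.2, -3.1]
finger_gap: 0.152
```

Run:
```python
from h import *
log()
for i in range(4): manip.snapshot("wrist");log()
plan([4,8,12,16],6.2,6)
```

```text
t4.00 a2.0 r0.0682 x0.0401 tilt10.6 F[-0.6  9.4 -3.1] T[ 1.121  0.155 -0.031] pegtq -0.636 +Tx 0.485 q [-0.12  0.5   1.74  0.24  0.88 -1.56] gap 0.152
t4.05 a3.2 r0.0682 x0.0401 tilt10.7 F[-0.7  9.2  0.9] T[ 1.467  0.238 -0.002] pegtq -0.628 +Tx 0.840 q [-0.12  0.5   1.74  0.24  0.88 -1.56] gap 0.15
t4.10 a3.1 r0.0682 x0.0401 tilt10.5 F[-1.4  7.3  0.9] T[0.996 0.134 0.006] pegtq -0.500 +Tx 0.496 q [-0.12  0.5   1.74  0.24  0.88 -1.56] gap 0.147
t4.15 a3.1 r0.0682 x0.0401 tilt10.4 F[0.9 5.3 1.1] T[0.777 0.097 0.066] pegtq -0.363 +Tx 0.414 q [-0.12  0.5   1.74  0.23  0.88 -1.55] gap 0.146
t4.20 a3.1 r0.0682 x0.0401 tilt10.4 F[-1.4  4.5  0.8] T[ 0.695  0.106 -0.019] pegtq -0.310 +Tx 0.385 q [-0.12  0.5   1.74  0.23  0.88 -1.55] gap 0.144
[-0.1, -1.1, 0.0, 0.2, 0.0, -0.2, 6.0, -0.1, -4.6, -0.4, -3.8, 0.0, -0.2, 6.0, -0.1, -8.0, -0.5, -7.8, 0.0, -0.2, 6.0, -0.1, -11.5, -0.4, -11.8, 0.0, -0.2, 6.0]
```

Emit:
drive_tool(motion=[0,-1.5,0,-1,0,-0.2,6,0,-4.6,-0.4,-4,0,-0.2,6,0,-8,-0.5,-8,0,-0.2,6,0,-11.5,-0.4,-12,0,-0.2,6])

```text
t: 4.7
tcp_pos: [0.5408, 0.0898, 0.164]
tool_rot: [0.138, 0.97, 0.196, 0.028]
force: [1.5, 8.5, 0.1]
finger_gap: 0.147
```

Run:
```python
from h import *
log()
plan([19,22,25,28],6.2,6)
```

```text
t4.70 a14.1 r0.0683 x0.0400 tilt22.8 F[-1.   8.6  0.1] T[0.961 0.097 0.022] pegtq -0.569 +Tx 0.391 q [-0.26  0.51  1.81  0.52  0.88 -1.9 ] gap 0.147
[-0.2, -5.0, -0.3, -2.4, 0.0, -0.0, 6.0, -0.2, -7.6, -0.6, -5.4, 0.0, -0.0, 6.0, -0.2, -10.2, -0.6, -8.4, 0.0, -0.0, 6.0, -0.2, -12.8, -0.6, -11.4, 0.0, -0.0, 6.0]
```

Emit:
drive_tool(motion=[0,-5,-0.3,-2.4,0,0,6,0,-7.6,-0.6,-5.4,0,0,6,0,-10.2,-0.6,-8.4,0,0,6,0,-12.8,-0.6,-11.4,0,0,6])

```text
t: 5.2
tcp_pos: [0.5379, 0.0801, 0.161]
tool_rot: [0.135, 0.945, 0.294, 0.042]
force: [2.1, 8.0, 2.8]
finger_gap: 0.147
```

Run:
```python
from h import *
log()
plan([31,34,37],6.2,6)
```

```text
t5.20 a26.2 r0.0684 x0.0399 tilt34.6 F[-0.2  8.3  2.8] T[ 0.798  0.022 -0.046] pegtq -0.593 +Tx 0.204 q [-0.39  0.56  1.86  0.76  0.96 -2.2 ] gap 0.147
[-0.2, -4.9, -0.2, -2.6, 0.0, -0.0, 6.0, -0.2, -7.5, -0.4, -5.6, 0.0, -0.0, 6.0, -0.2, -10.1, -0.5, -8.6, 0.0, -0.0, 6.0]
```

Emit:
drive_tool(motion=[0,-4.9,-0.2,-2.6,0,0,6,0,-7.5,-0.4,-5.6,0,0,6,0,-10.1,-0.5,-8.6,0,0,6])

```text
t: 5.58
tcp_pos: [0.5359, 0.0734, 0.1575]
tool_rot: [0.131, 0.919, 0.368, 0.053]
force: [1.3, 6.9, 5.0]
finger_gap: 0.149
```

Run:
```python
from h import *
log()
plan([40,43,46],6.2,6)
plan([35,32,29,26],6.2,6)
```

```text
t5.58 a35.1 r0.0685 x0.0399 tilt43.6 F[-0.6  7.   5. ] T[ 0.74  -0.006 -0.025] pegtq -0.587 +Tx 0.153 q [-0.48  0.61  1.89  0.9   1.05 -2.4 ] gap 0.149
[-0.3, -5.0, -0.2, -2.6, 0.0, -0.0, 6.0, -0.3, -7.5, -0.4, -5.6, 0.0, -0.0, 6.0, -0.3, -10.1, -0.4, -8.6, 0.0, -0.0, 6.0]
[-0.3, -0.7, 0.5, 2.4, 0.0, -0.0, 6.0, -0.3, 1.8, 1.0, 5.4, 0.0, -0.0, 6.0, -0.3, 4.3, 1.7, 8.4, 0.0, -0.0, 6.0, -0.3, 6.8, 2.5, 11.4, 0.0, -0.0, 6.0]
```

Emit:
drive_tool(motion=[0,-5,-0.2,-2.6,0,0,6,0,-7.5,-0.4,-5.6,0,0,6,0,-10.1,-0.4,-8.6,0,0,6])

```text
t: 5.95
tcp_pos: [0.5341, 0.0673, 0.1528]
tool_rot: [0.126, 0.887, 0.439, 0.063]
force: [0.5, 5.0, 6.4]
finger_gap: 0.15
```

Run:
```python
from h import *
log()
plan([49,52,55],6.2,6)
```

```text
t5.95 a44.1 r0.0685 x0.0399 tilt52.6 F[-0.9  5.   6.4] T[0.711 0.095 0.045] pegtq -0.547 +Tx 0.164 q [-0.55  0.69  1.9   1.    1.15 -2.56] gap 0.15
[-0.3, -5.0, -0.1, -2.6, 0.1, 0.0, 6.0, -0.3, -7.5, -0.3, -5.6, 0.1, 0.0, 6.0, -0.3, -10.1, -0.4, -8.6, 0.1, 0.0, 6.0]
```

Emit:
drive_tool(motion=[0,-5,0,-2.6,0,0,6,0,-7.5,-0.3,-5.6,0,0,6,0,-10.1,-0.4,-8.6,0,0,6])

```text
t: 6.32
tcp_pos: [0.5326, 0.0619, 0.1472]
tool_rot: [0.121, 0.85, 0.507, 0.073]
force: [1.2, 3.4, 7.3]
finger_gap: 0.148
```

Run:
```python
from h import *
log()
plan([52,49,46,43,40,37],6.2,6)
```

```text
t6.33 a53.3 r0.0686 x0.0399 tilt61.7 F[0.2 3.6 7.3] T[0.7   0.067 0.016] pegtq -0.546 +Tx 0.155 q [-0.62  0.78  1.9   1.06  1.26 -2.7 ] gap 0.148
[-0.3, 0.3, 0.8, 3.5, 0.1, 0.1, 6.0, -0.3, 2.8, 1.4, 6.5, 0.1, 0.1, 6.0, -0.3, 5.3, 2.1, 9.5, 0.1, 0.1, 6.0, -0.3, 7.7, 3.0, 12.5, 0.1, 0.1, 6.0, -0.3, 10.1, 4.0, 15.5, 0.1, 0.1, 6.0, -0.3, 12.4, 5.1, 18.5, 0.1, 0.1, 6.0]
```

Emit:
drive_tool(motion=[0,0,0.5,3.5,0,0,18,0,2.8,1.4,6.5,0,0,18,0,5.3,2.1,9.5,0,0,18,0,7.7,3,12.5,0,0,18,0,10.1,4,15.5,0,0,18,0,12.4,5.1,18.5,0,0,18])

```text
t: 7.08
tcp_pos: [0.5355, 0.0703, 0.1547]
tool_rot: [0.131, 0.922, 0.361, 0.053]
force: [-1.3, -3.0, -2.4]
finger_gap: 0.212
```

Run:
```python
from h import *
log()
plan([34,31,28,25],6.2,18)
```

```text
t7.08 a38.4 r0.0682 x0.0404 tilt42.9 F[-0.4 -3.3 -2.4] T[-0.935  0.104  0.065] pegtq 0.277 +Tx -0.659 q [-0.48  0.61  1.89  0.89  1.03 -2.4 ] gap 0.212
[0.2, 4.3, 0.7, 2.7, 0.2, 0.1, 18.0, 0.2, 6.9, 1.3, 5.7, 0.2, 0.1, 18.0, 0.2, 9.3, 2.0, 8.7, 0.2, 0.0, 18.0, 0.2, 11.8, 2.8, 11.7, 0.2, 0.0, 18.0]
```

Emit:
drive_tool(motion=[0,4.3,0.7,2.7,0,0,18,0,6.9,1.3,5.7,0,0,18,0,9.3,2,8.7,0,0,18,0,11.8,2.8,11.7,0,0,18])

```text
t: 7.58
tcp_pos: [0.5383, 0.0793, 0.1601]
tool_rot: [0.136, 0.954, 0.264, 0.039]
force: [-1.5, -1.9, -2.3]
finger_gap: 0.216
```

Run:
```python
from h import *
log()
plan([22,19,16,13],6.2,18)
```

```text
t7.58 a26.0 r0.0681 x0.0405 tilt30.9 F[-1.  -2.2 -2.3] T[-0.773  0.121  0.114] pegtq 0.204 +Tx -0.569 q [-0.36  0.54  1.85  0.7   0.92 -2.12] gap 0.216
[0.3, 3.8, 0.6, 2.7, 0.2, 0.0, 18.0, 0.3, 6.4, 1.2, 5.7, 0.2, 0.0, 18.0, 0.3, 8.8, 1.9, 8.7, 0.2, 0.0, 18.0, 0.3, 11.3, 2.7, 11.7, 0.2, 0.0, 18.0]
```

Emit:
drive_tool(motion=[0,3.8,0.6,2.7,0,0,18,0,6.4,1.2,5.7,0,0,18,0,8.8,1.9,8.7,0,0,18,0,11.3,2.7,11.7,0,0,18])

```text
t: 8.07
tcp_pos: [0.5412, 0.089, 0.1633]
tool_rot: [0.139, 0.976, 0.163, 0.025]
force: [0.0, -1.5, -1.6]
finger_gap: 0.206
```

Run:
```python
from h import *
log()
plan([10,7,4,1],6.2,18)
```

```text
t8.07 a13.8 r0.0679 x0.0405 tilt19.0 F[ 0.4 -1.5 -1.6] T[-0.531  0.101  0.051] pegtq 0.123 +Tx -0.409 q [-0.23  0.5   1.79  0.44  0.87 -1.8 ] gap 0.206
[0.4, 3.5, 0.5, 2.8, 0.2, 0.0, 18.0, 0.4, 6.1, 1.1, 5.8, 0.2, -0.0, 18.0, 0.4, 8.5, 1.8, 8.8, 0.2, -0.0, 18.0, 0.4, 11.0, 2.6, 11.8, 0.2, -0.0, 18.0]
```

Emit:
drive_tool(motion=[0,3.5,0.5,2.8,0,0,18,0,6.1,1.1,5.8,0,0,18,0,8.5,1.8,8.8,0,0,18,0,11,2.6,11.8,0,0,18])

```text
t: 8.57
tcp_pos: [0.5442, 0.0991, 0.1643]
tool_rot: [0.141, 0.988, 0.061, 0.011]
force: [-0.3, -2.1, -0.7]
finger_gap: 0.209
```

Run:
```python
from h import *
log()
plan([-2,-5,-8,-11],6.2,18)
```

```text
t8.57 a1.6 r0.0678 x0.0406 tilt7.1 F[ 0.3 -2.1 -0.7] T[-0.393 -0.003 -0.057] pegtq 0.143 +Tx -0.250 q [-0.09  0.51  1.72  0.15  0.89 -1.47] gap 0.209
[0.5, 3.3, 0.4, 2.9, 0.2, -0.0, 18.0, 0.5, 5.8, 0.9, 5.9, 0.2, -0.0, 18.0, 0.5, 8.3, 1.6, 8.9, 0.2, -0.0, 18.0, 0.5, 10.8, 2.5, 11.9, 0.2, -0.1, 18.0]
```

Emit:
drive_tool(motion=[0.4,3.3,0.4,2.9,0,0,18,0.4,5.8,0.9,5.9,0,0,18,0.4,8.3,1.6,8.9,0,0,18,0.4,10.8,2.5,11.9,0,0,18])

```text
t: 9.07
tcp_pos: [0.5471, 0.109, 0.1631]
tool_rot: [0.141, 0.989, -0.043, -0.004]
force: [-0.5, -1.4, -1.2]
finger_gap: 0.214
```

Run:
```python
from h import *
log()
plan([-14,-17,-20,-23],6.2,18)
```

```text
t9.07 a-10.5 r0.0678 x0.0406 tilt-5.0 F[-0.  -1.5 -1.2] T[-0.247  0.018  0.019] pegtq 0.087 +Tx -0.161 q [ 0.04  0.54  1.64 -0.1   0.98 -1.19] gap 0.214
[0.5, 3.2, 0.3, 2.8, 0.3, -0.1, 18.0, 0.5, 5.7, 0.9, 5.8, 0.2, -0.1, 18.0, 0.5, 8.2, 1.6, 8.8, 0.2, -0.1, 18.0, 0.5, 10.6, 2.4, 11.8, 0.2, -0.1, 18.0]
```

Emit:
drive_tool(motion=[0.5,3.2,0.3,2.8,0,0,18,0.5,5.7,0.9,5.8,0,0,18,0.5,8.2,1.6,8.8,0,0,18,0.5,10.6,2.4,11.8,0,0,18])

```text
t: 9.57
tcp_pos: [0.5498, 0.1183, 0.1597]
tool_rot: [0.14, 0.979, -0.146, -0.018]
force: [-0.3, -2.4, -1.3]
finger_gap: 0.213
```

Run:
```python
from h import *
import cv2
log()
plan([-26,-29,-32,-35],6.2,18)
```

```text
t9.57 a-22.5 r0.0678 x0.0406 tilt-16.9 F[ 0.4 -2.4 -1.3] T[-0.169 -0.103  0.079] pegtq 0.113 +Tx -0.055 q [ 0.15  0.61  1.56 -0.3   1.12 -0.98] gap 0.213
[0.5, 3.2, 0.3, 2.9, 0.3, -0.1, 18.0, 0.5, 5.8, 0.9, 5.9, 0.3, -0.1, 18.0, 0.5, 8.3, 1.6, 8.9, 0.3, -0.1, 18.0, 0.5, 10.7, 2.4, 11.9, 0.2, -0.1, 18.0]
```

Emit:
drive_tool(motion=[0.5,3.2,0.3,2.9,0,0,18,0.5,5.8,0.9,5.9,0,0,18,0.5,8.3,1.6,8.9,0,0,18,0.5,10.7,2.4,11.9,0,0,18])

```text
t: 10.07
tcp_pos: [0.5522, 0.1268, 0.1544]
tool_rot: [0.137, 0.958, -0.248, -0.033]
force: [0.6, -3.0, 0.6]
finger_gap: 0.21
```

Run:
```python
from h import *
import cv2
log()
plan([-38,-41,-44,-47],6.2,18)
cv2.imwrite("pics/s4.png",cv2.resize(manip.snapshot("scene")["color"][100:220,220:380,::-1],(800,600)))
```

```text
t10.07 a-34.5 r0.0677 x0.0406 tilt-29.0 F[ 1.4 -2.7  0.6] T[-0.056 -0.11   0.068] pegtq 0.174 +Tx 0.117 q [ 0.25  0.69  1.47 -0.45  1.28 -0.84] gap 0.21
[0.5, 3.2, 0.2, 2.8, 0.2, -0.2, 18.0, 0.5, 5.7, 0.8, 5.8, 0.2, -0.2, 18.0, 0.5, 8.2, 1.5, 8.8, 0.2, -0.2, 18.0, 0.5, 10.6, 2.3, 11.8, 0.2, -0.2, 18.0]
```

View pics/s4.png

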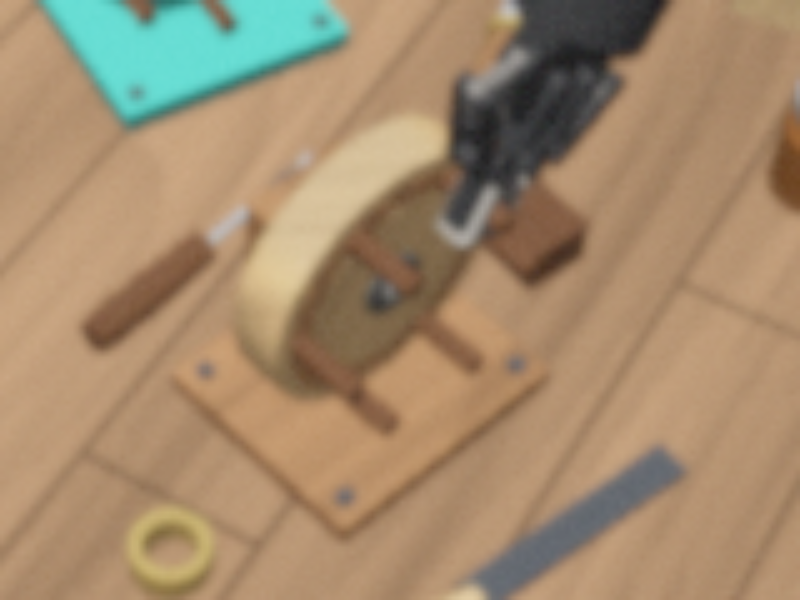

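The picture shows the gripped peg moved to about (470,215) with the wheel following. The fingers-loose readings carry no grip couple, so I'll continue with those in both directions.

Emit:
drive_tool(motion=[0.5,3.2,0.2,2.8,0,0,18,0.5,5.7,0.8,5.8,0,0,18,0.5,8.2,1.5,8.8,0,0,18,0.5,10.6,2.3,11.8,0,0,18])

```text
t: 10.62
tcp_pos: [0.5542, 0.135, 0.1464]
tool_rot: [0.133, 0.927, -0.347, -0.047]
force: [0.3, -3.3, 0.7]
finger_gap: 0.213
```

Run:
```python
from h import *
log()
plan([-50,-53,-56,-59],6.2,18)
```

```text
t10.62 a-47.7 r0.0676 x0.0402 tilt-41.0 F[ 1.2 -3.1  0.7] T[-0.064 -0.103  0.087] pegtq 0.175 +Tx 0.111 q [ 0.33  0.8   1.38 -0.58  1.45 -0.75] gap 0.213
[0.0, 1.8, 0.0, 2.8, 0.2, -0.1, 18.0, 0.0, 4.4, 0.6, 5.8, 0.2, -0.1, 18.0, 0.1, 6.8, 1.3, 8.8, 0.2, -0.2, 18.0, 0.1, 9.3, 2.1, 11.8, 0.2, -0.2, 18.0]
```

Emit:
drive_tool(motion=[0,2,0,2.8,0,0,18,0,4.4,0.6,5.8,0,0,18,0,6.8,1.3,8.8,0,0,18,0,9.3,2.1,11.8,0,0,18])

```text
t: 11.12
tcp_pos: [0.5555, 0.1395, 0.1391]
tool_rot: [0.127, 0.886, -0.441, -0.061]
force: [-0.8, -4.0, 1.3]
finger_gap: 0.212
```

Run:
```python
from h import *
log()
plan([-56,-53,-50,-47,-44],6.2,18)
```

```text
t11.12 a-58.3 r0.0674 x0.0402 tilt-52.9 F[ 0.3 -4.   1.3] T[-0.097 -0.03   0.027] pegtq 0.221 +Tx 0.124 q [ 0.38  0.9   1.29 -0.68  1.62 -0.69] gap 0.212
[0.0, -1.7, -0.8, -3.1, 0.1, -0.2, 18.0, 0.0, -4.2, -1.0, -6.1, 0.1, -0.2, 18.0, 0.0, -6.8, -1.0, -9.1, 0.1, -0.2, 18.0, 0.0, -9.4, -1.0, -12.1, 0.1, -0.2, 18.0, 0.0, -12.0, -0.7, -15.1, 0.1, -0.1, 18.0]
```

Now forward, loose.

Emit:
drive_tool(motion=[0,-1.7,-0.8,-3,0,0,18,0,-4.2,-1,-6,0,0,18,0,-6.8,-1,-9,0,0,18,0,-9.4,-1,-12,0,0,18,0,-12,-0.7,-15,0,0,18])

```text
t: 11.75
tcp_pos: [0.5535, 0.1352, 0.1456]
tool_rot: [0.134, 0.938, -0.317, -0.045]
force: [1.8, 3.5, -10.3]
finger_gap: 0.213
```

Run:
```python
from h import *
log()
plan([-41,-38,-35,-32],6.2,18)
```

```text
t11.75 a-47.2 r0.0669 x0.0395 tilt-37.4 F[  0.8   3.8 -10.3] T[ 1.668 -0.037 -0.003] pegtq -0.679 +Tx 0.989 q [ 0.31  0.77  1.4  -0.54  1.4  -0.77] gap 0.213
[-0.7, -6.2, -2.0, -2.6, 0.0, -0.0, 18.0, -0.7, -8.8, -2.2, -5.6, 0.0, -0.0, 18.0, -0.7, -11.4, -2.2, -8.6, 0.0, -0.0, 18.0, -0.7, -14.0, -2.2, -11.6, 0.0, -0.0, 18.0]
```

Emit:
drive_tool(motion=[-0.5,-5,-1,-2.6,0,0,18,-0.7,-8.8,-1.6,-5.6,0,0,18,-0.7,-11.4,-2,-8.6,0,0,18,-0.7,-14,-2.2,-11.6,0,0,18])

```text
t: 12.25
tcp_pos: [0.5514, 0.1283, 0.1531]
tool_rot: [0.138, 0.966, -0.216, -0.031]
force: [2.3, 6.8, -10.9]
finger_gap: 0.213
```

Run:
```python
from h import *
log()
plan([-29,-26,-23,-20],6.2,18)
```

```text
t12.25 a-35.0 r0.0671 x0.0394 tilt-25.2 F[  0.3   7.2 -10.9] T[ 1.62   0.016 -0.015] pegtq -0.815 +Tx 0.805 q [ 0.23  0.67  1.49 -0.4   1.23 -0.88] gap 0.213
[-0.8, -6.1, -1.7, -2.4, -0.1, -0.0, 18.0, -0.8, -8.7, -1.9, -5.4, -0.1, -0.0, 18.0, -0.8, -11.3, -2.0, -8.4, -0.1, -0.0, 18.0, -0.8, -13.8, -1.9, -11.4, -0.1, -0.0, 18.0]
```

Emit:
drive_tool(motion=[-0.8,-6,-1.5,-2.4,0,0,18,-0.8,-8.7,-1.9,-5.4,0,0,18,-0.8,-11.3,-2,-8.4,0,0,18,-0.8,-13.8,-1.9,-11.4,0,0,18])

```text
t: 12.75
tcp_pos: [0.5489, 0.12, 0.1588]
tool_rot: [0.141, 0.983, -0.114, -0.017]
force: [2.4, 7.9, -8.5]
finger_gap: 0.216
```

Run:
```python
from h import *
log()
plan([-17,-14,-11,-8],6.2,18)
```

```text
t12.75 a-22.9 r0.0673 x0.0394 tilt-13.3 F[ 0.1  8.3 -8.5] T[ 1.595  0.127 -0.06 ] pegtq -0.736 +Tx 0.859 q [ 0.13  0.59  1.58 -0.24  1.08 -1.03] gap 0.216
[-0.8, -6.0, -1.5, -2.5, -0.1, -0.1, 18.0, -0.8, -8.5, -1.8, -5.5, -0.1, -0.1, 18.0, -0.8, -11.1, -1.8, -8.5, -0.1, -0.1, 18.0, -0.8, -13.7, -1.8, -11.5, -0.1, -0.1, 18.0]
```

Emit:
drive_tool(motion=[-0.8,-6,-1.5,-2.5,0,0,18,-0.8,-8.5,-1.8,-5.5,0,0,18,-0.8,-11.1,-1.8,-8.5,0,0,18,-0.8,-13.7,-1.8,-11.5,0,0,18])

```text
t: 13.25
tcp_pos: [0.546, 0.1104, 0.1627]
tool_rot: [0.143, 0.99, -0.011, -0.003]
force: [1.6, 9.8, -6.1]
finger_gap: 0.212
```

Run:
```python
from h import *
log()
plan([-5,-2,1,4],6.2,18)
```

```text
t13.25 a-10.5 r0.0675 x0.0393 tilt-1.3 F[-1.2  9.8 -6.1] T[ 1.486  0.133 -0.038] pegtq -0.727 +Tx 0.759 q [ 0.01  0.53  1.66 -0.03  0.96 -1.26] gap 0.212
[-0.9, -5.6, -1.2, -2.5, -0.2, -0.2, 18.0, -0.9, -8.2, -1.4, -5.5, -0.2, -0.2, 18.0, -0.9, -10.7, -1.5, -8.5, -0.2, -0.2, 18.0, -1.0, -13.3, -1.4, -11.5, -0.1, -0.2, 18.0]
```

Emit:
drive_tool(motion=[-0.9,-5.6,-1,-2.5,0,0,18,-0.9,-8.2,-1.3,-5.5,0,0,18,-0.9,-10.7,-1.5,-8.5,0,0,18,-0.9,-13.3,-1.4,-11.5,0,0,18])

```text
t: 13.75
tcp_pos: [0.543, 0.1005, 0.1643]
tool_rot: [0.143, 0.985, 0.092, 0.011]
force: [2.5, 11.7, -4.0]
finger_gap: 0.211
```

Run:
```python
from h import *
log()
plan([7,10,13,16],6.2,18)
```

```text
t13.75 a1.7 r0.0677 x0.0392 tilt10.7 F[-0.9 12.  -4. ] T[1.437 0.146 0.053] pegtq -0.801 +Tx 0.636 q [-0.12  0.5   1.74  0.24  0.89 -1.55] gap 0.211
[-1.1, -5.4, -1.0, -2.5, -0.2, -0.4, 18.0, -1.1, -7.9, -1.2, -5.5, -0.2, -0.4, 18.0, -1.1, -10.5, -1.3, -8.5, -0.2, -0.4, 18.0, -1.1, -13.1, -1.2, -11.5, -0.2, -0.4, 18.0]
```

Emit:
drive_tool(motion=[-1,-5.4,-1,-2.5,0,0,18,-1,-7.9,-1.2,-5.5,0,-0.2,18,-1,-10.5,-1.3,-8.5,0,-0.2,18,-1,-13.1,-1.2,-11.5,0,-0.2,18])

```text
t: 14.25
tcp_pos: [0.5401, 0.0905, 0.1637]
tool_rot: [0.14, 0.97, 0.194, 0.025]
force: [2.1, 11.0, -2.5]
finger_gap: 0.214
```

Run:
```python
from h import *
log()
plan([19,22,25,28],6.2,18)
```

```text
t14.25 a13.7 r0.0679 x0.0392 tilt22.6 F[-1.  11.1 -2.5] T[1.336 0.115 0.127] pegtq -0.695 +Tx 0.641 q [-0.26  0.51  1.81  0.52  0.89 -1.89] gap 0.214
[-1.1, -5.3, -0.8, -2.6, -0.2, -0.3, 18.0, -1.1, -7.9, -1.0, -5.6, -0.2, -0.3, 18.0, -1.1, -10.5, -1.1, -8.6, -0.2, -0.3, 18.0, -1.2, -13.1, -1.0, -11.6, -0.2, -0.3, 18.0]
```

Emit:
drive_tool(motion=[-1,-5.3,-0.8,-2.6,0,0,18,-1,-7.9,-1,-5.6,0,-0.2,18,-1,-10.5,-1.1,-8.6,0,-0.2,18,-1,-13.1,-1,-11.6,0,-0.2,18])

```text
t: 14.75
tcp_pos: [0.5373, 0.0811, 0.1609]
tool_rot: [0.136, 0.945, 0.296, 0.039]
force: [1.9, 11.1, 0.5]
finger_gap: 0.212
```

Run:
```python
from h import *
log()
plan([31,34,37,40],6.2,18)
```

```text
t14.75 a25.6 r0.0680 x0.0391 tilt34.7 F[-1.3 11.2  0.5] T[1.158 0.059 0.052] pegtq -0.702 +Tx 0.456 q [-0.39  0.56  1.86  0.76  0.96 -2.2 ] gap 0.212
[-1.2, -5.5, -0.7, -2.5, -0.2, -0.2, 18.0, -1.2, -8.1, -0.9, -5.5, -0.2, -0.2, 18.0, -1.2, -10.7, -1.0, -8.5, -0.2, -0.2, 18.0, -1.2, -13.3, -0.9, -11.5, -0.2, -0.2, 18.0]
```

Emit:
drive_tool(motion=[-1,-5.5,-0.7,-2.5,0,0,18,-1,-8.1,-0.9,-5.5,0,-0.2,18,-1,-10.7,-1,-8.5,0,-0.2,18,-1,-13.3,-0.9,-11.5,0,-0.2,18])

```text
t: 15.25
tcp_pos: [0.5347, 0.0725, 0.1562]
tool_rot: [0.129, 0.909, 0.393, 0.053]
force: [0.7, 9.3, 3.8]
finger_gap: 0.214
```

Run:
```python
from h import *
log()
plan([43,46,49,52],6.2,18)
```

```text
t15.25 a37.5 r0.0681 x0.0391 tilt46.7 F[-1.9  9.1  3.8] T[1.047 0.112 0.114] pegtq -0.650 +Tx 0.397 q [-0.5   0.64  1.89  0.93  1.08 -2.45] gap 0.214
[-1.2, -5.7, -0.7, -2.5, -0.3, -0.1, 18.0, -1.2, -8.3, -0.9, -5.5, -0.3, -0.1, 18.0, -1.2, -10.9, -1.0, -8.5, -0.3, -0.1, 18.0, -1.3, -13.5, -0.9, -11.5, -0.3, -0.1, 18.0]
```

```bash
cat > fit.py <<'E'
from h import *
L=[json.loads(l) for l in open("log.jsonl")]
def fit(L,jk=True):
    rows=[];y=[]
    for r in L:
        q,F=r["q"],r["F"]; w=-(q[1]*F[2]-q[2]*F[1]); w=-w if False else w
        s=np.sign(w); a=np.radians(r["a"]-s*2.3)
        rows.append([s,np.cos(a),np.sin(a)]);y.append(w)
    A=np.array(rows);y=np.array(y);c,*_=np.linalg.lstsq(A,y,rcond=None)
    res=y-A@c;cov=np.linalg.inv(A.T@A)*(res@res)/(len(y)-3)
    G=np.hypot(c[1],c[2]);ph=np.degrees(np.arctan2(c[2],c[1]))
    sp=np.degrees(np.sqrt(np.array([-c[2],c[1]])@cov[1:,1:]@np.array([-c[2],c[1]]))/G**2)
    print("fric %.3f G %.3f peak at a=%.1f +- %.1f  res %.3f"%(c[0],G,ph,sp,res.std()));return ph
if __name__=="__main__":
    D=[r for r in L if r["t"]>7 and abs(r["t"]-11.75)>.05]
    fit(D)
    f=[r for r in D if r["t"]<11.3];g=[r for r in D if r["t"]>11.3]
E
python3 fit.py
```

```text
fric 0.444 G 0.325 peak at a=-14.3 +- 3.4  res 0.032
```

Run:
```python
from h import *
plan([36,33,29,24,19,14,9,4],6.2,18)
```

```text
[-1.2, 0.2, 0.3, 4.5, -0.3, -0.1, 18.0, -1.2, 2.7, 0.9, 7.5, -0.3, -0.1, 18.0, -1.2, 6.0, 2.0, 11.5, -0.3, -0.1, 18.0, -1.2, 10.0, 3.7, 16.5, -0.3, -0.1, 18.0, -1.2, 13.8, 5.7, 21.5, -0.3, -0.0, 18.0, -1.2, 17.5, 8.0, 26.5, -0.3, -0.0, 18.0, -1.3, 20.9, 10.6, 31.5, -0.3, -0.0, 18.0, -1.3, 24.1, 13.5, 36.5, -0.3, -0.0, 18.0]
```

Emit:
drive_tool(motion=[-0.4,0.2,0.3,4.5,0,0,18,-0.8,2.7,0.9,7.5,0,0,18,-1,6,2,11.5,0,0,18,-1,10,3.7,16.5,0,0,18,-1,13.8,5.7,21.5,0,0,18,-1,17.5,8,26.5,0,0,18,-1,20.9,10.6,31.5,0,0,18,-1,24.1,13.5,36.5,0,0,18])

```text
t: 16.25
tcp_pos: [0.543, 0.0967, 0.1646]
tool_rot: [0.139, 0.986, 0.087, 0.011]
force: [-1.0, -1.9, -1.1]
finger_gap: 0.213
```

Run:
```python
from h import *
log()
plan([-1,-6,-11,-16,-21,-26,-31,-36],6.2,18)
```

```text
t16.25 a4.6 r0.0683 x0.0403 tilt10.0 F[-0.4 -2.1 -1.1] T[-0.424  0.078  0.026] pegtq 0.152 +Tx -0.272 q [-0.12  0.5   1.74  0.22  0.89 -1.55] gap 0.213
[-0.0, 5.0, 1.2, 4.8, -0.2, 0.1, 18.0, -0.0, 9.1, 2.3, 9.8, -0.2, 0.1, 18.0, -0.1, 13.2, 3.9, 14.8, -0.2, 0.1, 18.0, -0.1, 17.0, 5.8, 19.8, -0.2, 0.1, 18.0, -0.1, 20.7, 8.0, 24.8, -0.2, 0.1, 18.0, -0.1, 24.2, 10.5, 29.8, -0.2, 0.1, 18.0, -0.1, 27.5, 13.3, 34.8, -0.2, 0.1, 18.0, -0.1, 30.5, 16.4, 39.8, -0.2, 0.2, 18.0]
```

Emit:
drive_tool(motion=[0,5,1.2,4.8,0,0,18,0,9.1,2.3,9.8,0,0,18,0,13.2,3.9,14.8,0,0,18,0,17,5.8,19.8,0,0,18,0,20.7,8,24.8,0,0,18,0,24.2,10.5,29.8,0,0,18,0,27.5,13.3,34.8,0,0,18,0,30.5,16.4,39.8,0,0,18])

```text
t: 17.25
tcp_pos: [0.552, 0.1277, 0.1541]
tool_rot: [0.135, 0.957, -0.256, -0.038]
force: [0.4, -2.7, -1.6]
finger_gap: 0.214
```

Run:
```python
from h import *
log()
plan([-41,-46,-51,-56,-61,-66],6.2,18)
```

```text
t17.25 a-35.5 r0.0679 x0.0402 tilt-30.0 F[ 1.2 -2.5 -1.6] T[-0.092 -0.017 -0.011] pegtq 0.076 +Tx -0.016 q [ 0.26  0.7   1.46 -0.46  1.3  -0.84] gap 0.214
[-0.1, 4.9, 0.8, 4.8, -0.1, 0.2, 18.0, -0.1, 9.0, 2.0, 9.8, -0.1, 0.2, 18.0, -0.1, 13.1, 3.5, 14.8, -0.1, 0.2, 18.0, -0.1, 16.9, 5.4, 19.8, -0.1, 0.2, 18.0, -0.1, 20.6, 7.6, 24.8, -0.1, 0.2, 18.0, -0.2, 24.1, 10.2, 29.8, -0.1, 0.2, 18.0]
```

Emit:
drive_tool(motion=[0,4.9,0.8,4.8,0,0,18,0,9,2,9.8,0,0,18,0,13.1,3.5,14.8,0,0,18,0,16.9,5.4,19.8,0,0,18,0,20.6,7.6,24.8,0,0,18,0,24.1,10.2,29.8,0,0,18])

```text
t: 18.0
tcp_pos: [0.5563, 0.1423, 0.134]
tool_rot: [0.121, 0.858, -0.495, -0.072]
force: [-1.0, -3.7, 2.6]
finger_gap: 0.213
```

Run:
```python
from h import *
log()
plan([-66],6.2,24)
```

```text
t18.00 a-65.3 r0.0677 x0.0403 tilt-60.0 F[ 0.  -3.8  2.6] T[-0.126 -0.041  0.075] pegtq 0.267 +Tx 0.142 q [ 0.4   0.97  1.24 -0.74  1.71 -0.68] gap 0.213
[0.0, 1.0, -0.2, -0.2, -0.0, 0.2, 24.0]
```

```bash
sed -i 's/print(\[float(v) for v in out\])/print([float(v) for v in out]);return out/' h.py
python3 - <<'E'
from h import *
import io,contextlib
out=[]
plan([-65],5,34,.068);plan([-65],5,40,.10);plan([-65],5,40,.145)
plan([-56,-46,-36,-26],5,45,.147)
E
```

```text
[0.1, -0.3, -0.3, 0.0, -0.0, 0.2, 34.0]
[0.1, 2.5, -32.2, 0.0, -0.0, 0.2, 40.0]
[0.1, 6.4, -77.1, 0.0, -0.0, 0.2, 40.0]
[0.2, -13.5, -79.5, -9.0, -0.1, 0.2, 45.0, 0.2, -35.7, -76.3, -19.0, -0.1, 0.2, 45.0, 0.3, -56.9, -69.2, -29.0, -0.1, 0.2, 45.0, 0.4, -76.6, -58.7, -39.0, -0.1, 0.2, 45.0]
```

Emit:
drive_tool(motion=[0,0,0,0,0,0,40,0,0,0,0,0,0,45,0,0,-35,0,0,0,45,0,0,-77,0,0,0,45,0,-13,-80,-9,0,0,45,0,-35,-77,-19,0,0,45,0,-57,-70,-29,0,0,45,0,-76,-59,-39,0,0,45])

```text
t: 19.0
tcp_pos: [0.5611, 0.1546, 0.2321]
tool_rot: [0.138, 0.974, -0.176, -0.024]
force: [0.5, -0.9, -0.3]
finger_gap: 0.531
```

Run:
```python
from h import *
import cv2
log()
plan([-17,-8,-3],2,45,.147);plan([-3]*2,0,45,.147);plan([-3],0,45,.068)
cv2.imwrite("pics/w5.png",manip.snapshot("wrist")["color"][:,:,::-1])
```

```text
t19.00 a-25.8 r0.1495 x0.0414 tilt-20.5 F[ 0.7 -0.7 -0.3] T[ 0.196 -0.012  0.016] pegtq 0.071 +Tx 0.268 q [ 0.23  0.57  1.41 -0.32  1.36 -0.96] gap 0.531
[1.2, -21.0, 2.1, -5.5, 0.1, 0.1, 45.0, 1.2, -40.9, 4.8, -14.5, 0.1, 0.1, 45.0, 1.3, -51.7, 7.6, -19.5, 0.1, 0.1, 45.0]
[1.3, -52.4, 7.8, -17.5, 0.1, 0.1, 45.0, 1.3, -52.4, 7.8, -17.5, 0.1, 0.1, 45.0]
[1.4, -28.6, 83.2, -17.5, 0.1, 0.1, 45.0]
```

View pics/w5.png

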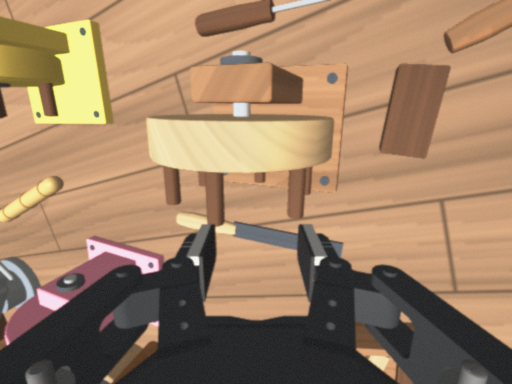

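The wrist view shows the next peg (P+60) at (214,195), tip at about (214,223). The released one is at (297,190).

Run:
```python
from h import *
s=manip.snapshot("wrist")
for px in [(214,222),(297,216),(173,203)]:
    q=B.T@(castplane(s,px,M+B[:,0]*.062,B[:,0])-M);print(px,q.round(4),np.hypot(q[1],q[2]).round(4),np.degrees(np.arctan2(-q[1],q[2])).round(1))
```

```text
(214, 222) [ 0.062  -0.0033  0.0686] 0.0687 2.7
(297, 216) [0.062  0.0572 0.0332] 0.0662 -59.9
(173, 203) [ 0.062  -0.0637  0.0409] 0.0757 57.3
```

Emit:
drive_tool(motion=[1.2,-21,2,-5.5,0,0,45,1.2,-41,5,-14.5,0,0,45,1.2,-56,8,-19.5,0,0,45,1.2,-56,8,-19.5,0,0,45,1.2,-47,33,-19.5,0,0,45,1.2,-38,60,-19.5,0,0,45,1.2,-30,83,-19.5,0,0,45,1.2,-30,83,-19.5,0,0,30])

```text
t: 20.1
tcp_pos: [0.542, 0.097, 0.1658]
tool_rot: [0.142, 0.99, -0.011, -0.002]
force: [1.3, -0.5, -0.5]
finger_gap: 0.355
```

Run:
```python
from h import *
import cv2
log()
cv2.imwrite("pics/w6.png",manip.snapshot("wrist")["color"][:,:,::-1])
plan([-1]*3,0,18)
plan([-3,-6,-9],0,18)
```

```text
t20.10 a1.4 r0.0695 x0.0392 tilt-1.3 F[ 1.4 -0.1 -0.5] T[ 0.025 -0.063  0.006] pegtq 0.009 +Tx 0.034 q [-0.01  0.52  1.68 -0.03  0.95 -1.28] gap 0.355
[0.0, 2.9, 2.7, -0.3, 0.1, -0.2, 18.0, 0.0, 2.9, 2.7, -0.3, 0.1, -0.2, 18.0, 0.0, 2.9, 2.7, -0.3, 0.1, -0.2, 18.0]
[0.0, 4.6, 2.7, 1.7, 0.1, -0.2, 18.0, 0.0, 7.2, 2.8, 4.7, 0.1, -0.2, 18.0, 0.0, 9.7, 3.1, 7.7, 0.1, -0.2, 18.0]
```

View pics/w6.png

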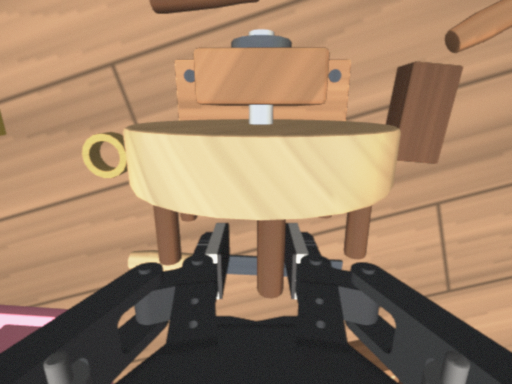

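Emit:
drive_tool(motion=[0,2.5,2,0,0,0,18,0,2.9,2.7,0,0,0,18,0,4.6,2.7,1.7,0,0,18,0,7.2,2.8,4.7,0,0,18,0,9.7,3,7.7,0,0,18,0,12.2,3.5,10.7,0,0,18])

```text
t: 20.9
tcp_pos: [0.5465, 0.1069, 0.1643]
tool_rot: [0.142, 0.984, -0.106, -0.014]
force: [-1.5, -3.8, -0.1]
finger_gap: 0.213
```

Run:
```python
from h import *
log()
plan([-15,-18,-21,-24],0,18)
```

```text
t20.90 a-10.5 r0.0687 x0.0407 tilt-12.3 F[-0.4 -4.  -0.1] T[-0.539 -0.034  0.03 ] pegtq 0.271 +Tx -0.268 q [ 0.1   0.57  1.6  -0.23  1.06 -1.07] gap 0.213
[0.6, 4.4, 0.8, 2.7, 0.1, -0.2, 18.0, 0.6, 7.0, 0.9, 5.7, 0.1, -0.2, 18.0, 0.6, 9.6, 1.3, 8.7, 0.1, -0.2, 18.0, 0.6, 12.1, 1.7, 11.7, 0.1, -0.2, 18.0]
```

Emit:
drive_tool(motion=[0.5,4.4,0.8,2.7,0,0,18,0.5,7,0.9,5.7,0,0,18,0.5,9.6,1.3,8.7,0,0,18,0.5,12,1.7,11.7,0,0,18])

```text
t: 21.4
tcp_pos: [0.5493, 0.116, 0.1615]
tool_rot: [0.139, 0.968, -0.209, -0.028]
force: [-1.2, -5.0, 0.5]
finger_gap: 0.214
```

Run:
```python
from h import *
log()
plan([-27,-30,-33,-36],0,18)
```

```text
t21.40 a-22.1 r0.0686 x0.0408 tilt-24.3 F[ 0.2 -5.1  0.5] T[-0.536  0.003  0.031] pegtq 0.339 +Tx -0.198 q [ 0.2   0.65  1.51 -0.4   1.22 -0.9 ] gap 0.214
[0.7, 4.9, 0.6, 2.7, 0.2, -0.2, 18.0, 0.7, 7.5, 0.8, 5.7, 0.2, -0.2, 18.0, 0.7, 10.1, 1.1, 8.7, 0.1, -0.2, 18.0, 0.7, 12.6, 1.5, 11.7, 0.1, -0.2, 18.0]
```

Emit:
drive_tool(motion=[0.6,4.9,0.6,2.7,0,0,18,0.6,7.5,0.8,5.7,0,0,18,0.6,10,1.1,8.7,0,0,18,0.6,12.5,1.5,11.7,0,0,18])

```text
t: 21.9
tcp_pos: [0.5518, 0.1244, 0.1568]
tool_rot: [0.136, 0.94, -0.31, -0.042]
force: [-1.3, -5.9, 1.5]
finger_gap: 0.202
```

Run:
```python
from h import *
log()
plan([-39,-42,-45,-48],0,18)
```

```text
t21.90 a-33.7 r0.0684 x0.0409 tilt-36.4 F[ 0.4 -6.   1.5] T[-0.541 -0.113  0.1  ] pegtq 0.398 +Tx -0.143 q [ 0.29  0.74  1.42 -0.53  1.39 -0.78] gap 0.202
[0.8, 5.4, 0.3, 2.6, 0.2, -0.3, 18.0, 0.8, 8.0, 0.5, 5.6, 0.1, -0.3, 18.0, 0.8, 10.6, 0.8, 8.6, 0.1, -0.3, 18.0, 0.8, 13.1, 1.3, 11.6, 0.1, -0.3, 18.0]
```

Emit:
drive_tool(motion=[0.7,5.4,0.3,2.6,0,0,18,0.7,8,0.5,5.6,0,0,18,0.7,10.6,0.8,8.6,0,0,18,0.7,13,1.3,11.6,0,0,18])

```text
t: 22.4
tcp_pos: [0.554, 0.1318, 0.1505]
tool_rot: [0.132, 0.902, -0.407, -0.055]
force: [-1.3, -5.3, 2.9]
finger_gap: 0.213
```

Run:
```python
from h import *
log()
plan([-51,-54,-57,-60],0,18)
```

```text
t22.40 a-45.4 r0.0682 x0.0410 tilt-48.5 F[ 0.2 -5.5  2.9] T[-0.652 -0.041  0.03 ] pegtq 0.406 +Tx -0.247 q [ 0.35  0.85  1.33 -0.65  1.56 -0.71] gap 0.213
[0.9, 5.8, 0.2, 2.5, 0.1, -0.5, 18.0, 0.9, 8.4, 0.4, 5.5, 0.1, -0.5, 18.0, 0.9, 11.0, 0.7, 8.5, 0.1, -0.5, 18.0, 0.9, 13.5, 1.1, 11.5, 0.1, -0.5, 18.0]
```

Emit:
drive_tool(motion=[0.8,5.8,0.2,2.5,0,-0.2,18,0.8,8.4,0.4,5.5,0,-0.3,18,0.8,11,0.7,8.5,0,-0.3,18,0.8,13.5,1.1,11.5,0,-0.3,18])

```text
t: 22.9
tcp_pos: [0.5558, 0.1379, 0.1427]
tool_rot: [0.124, 0.855, -0.498, -0.069]
force: [-1.3, -6.4, 6.1]
finger_gap: 0.212
```

Run:
```python
from h import *
log()
plan([-63,-66,-69,-72],0,18)
```

```text
t22.90 a-57.2 r0.0681 x0.0410 tilt-60.4 F[ 0.5 -6.5  6.1] T[-0.696 -0.024  0.037] pegtq 0.588 +Tx -0.109 q [ 0.4   0.96  1.25 -0.75  1.72 -0.68] gap 0.212
[0.9, 6.1, 0.1, 2.6, 0.1, -0.4, 18.0, 0.9, 8.6, 0.2, 5.6, 0.1, -0.4, 18.0, 0.9, 11.2, 0.6, 8.6, 0.0, -0.4, 18.0, 0.9, 13.7, 1.0, 11.6, 0.0, -0.4, 18.0]
```

Emit:
drive_tool(motion=[0.8,6,0,2.6,0,-0.2,18,0.8,8.6,0.2,5.6,0,-0.3,18,0.8,11.2,0.6,8.6,0,-0.3,18,0.8,13.7,1,11.6,0,-0.3,18])

```text
t: 23.4
tcp_pos: [0.5571, 0.1424, 0.1338]
tool_rot: [0.116, 0.798, -0.586, -0.082]
force: [-1.8, -6.4, 6.5]
finger_gap: 0.21
```

Run:
```python
from h import *
log()
plan([-69,-66,-63,-60,-57],0,18)
```

```text
t23.40 a-69.0 r0.0680 x0.0410 tilt-72.5 F[ 0.1 -6.6  6.5] T[-0.736 -0.047  0.029] pegtq 0.574 +Tx -0.163 q [ 0.43  1.07  1.17 -0.86  1.88 -0.66] gap 0.21
[0.8, 1.2, -0.0, -3.5, 0.0, -0.3, 18.0, 0.8, -1.4, 0.2, -6.5, 0.0, -0.3, 18.0, 0.8, -3.9, 0.5, -9.5, 0.0, -0.3, 18.0, 0.8, -6.5, 1.0, -12.5, 0.0, -0.3, 18.0, 0.8, -9.0, 1.7, -15.5, 0.0, -0.3, 18.0]
```

Emit:
drive_tool(motion=[0.8,-1,0,-3.5,0,-0.3,18,0.8,-4,0,-6.5,0,-0.3,18,0.8,-6.5,0.5,-9.5,0,-0.3,18,0.8,-9,1,-12.5,0,-0.3,18,0.8,-11.5,1.7,-15.5,0,-0.3,18])

```text
t: 24.02
tcp_pos: [0.5553, 0.1385, 0.1433]
tool_rot: [0.124, 0.872, -0.468, -0.066]
force: [1.4, -0.4, -6.5]
finger_gap: 0.214
```

Run:
```python
from h import *
log()
plan([-51,-48,-45,-42],0,18)
```

```text
t24.02 a-55.9 r0.0689 x0.0403 tilt-56.5 F[ 1.4 -0.  -6.5] T[ 1.19  -0.071  0.028] pegtq -0.366 +Tx 0.824 q [ 0.39  0.92  1.27 -0.72  1.67 -0.69] gap 0.214
[0.1, -4.0, 1.1, -5.5, 0.1, 0.0, 18.0, 0.1, -6.6, 1.4, -8.5, 0.1, 0.0, 18.0, 0.1, -9.1, 1.8, -11.5, 0.1, 0.0, 18.0, 0.1, -11.6, 2.4, -14.5, 0.1, 0.0, 18.0]
```

Emit:
drive_tool(motion=[0,-4,0.8,-4,0,0,18,0,-6.6,1.2,-7.5,0,0,18,0,-9.1,1.8,-11,0,0,18,0,-11.6,2.4,-14.5,0,0,18])

```text
t: 24.52
tcp_pos: [0.5534, 0.1321, 0.151]
tool_rot: [0.132, 0.926, -0.35, -0.048]
force: [1.7, 1.1, -6.8]
finger_gap: 0.215
```

Run:
```python
from h import *
log()
plan([-39,-36,-33,-30],0,18)
```

```text
t24.52 a-43.3 r0.0687 x0.0403 tilt-41.4 F[ 1.4  1.5 -6.8] T[ 1.186  0.013 -0.006] pegtq -0.397 +Tx 0.789 q [ 0.32  0.79  1.38 -0.58  1.46 -0.75] gap 0.215
[0.1, -4.3, 0.7, -2.4, 0.1, -0.0, 18.0, 0.1, -6.9, 0.9, -5.4, 0.2, -0.0, 18.0, 0.1, -9.5, 1.2, -8.4, 0.2, -0.0, 18.0, 0.1, -12.0, 1.7, -11.4, 0.2, -0.0, 18.0]
```

Emit:
drive_tool(motion=[0,-4.3,0.7,-2.4,0,0,18,0,-6.9,0.9,-5.4,0,0,18,0,-9.5,1.2,-8.4,0,0,18,0,-12,1.7,-11.4,0,0,18])

```text
t: 25.02
tcp_pos: [0.5513, 0.1247, 0.1573]
tool_rot: [0.137, 0.958, -0.251, -0.033]
force: [1.0, 3.5, -7.5]
finger_gap: 0.208
```

Run:
```python
from h import *
log()
plan([-27,-24,-21,-18],0,18)
```

```text
t25.02 a-31.7 r0.0689 x0.0403 tilt-29.3 F[ 0.   3.7 -7.5] T[ 1.262  0.038 -0.034] pegtq -0.488 +Tx 0.774 q [ 0.25  0.69  1.47 -0.46  1.29 -0.84] gap 0.208
[0.1, -4.9, 0.9, -2.3, 0.3, -0.1, 18.0, 0.1, -7.4, 1.0, -5.3, 0.3, -0.1, 18.0, 0.1, -10.0, 1.4, -8.3, 0.3, -0.1, 18.0, 0.1, -12.5, 1.8, -11.3, 0.3, -0.1, 18.0]
```

Emit:
drive_tool(motion=[0,-4.9,0.9,-2.3,0,0,18,0,-7.4,1,-5.3,0,0,18,0,-10,1.4,-8.3,0,0,18,0,-12.5,1.8,-11.3,0,0,18])

```text
t: 25.52
tcp_pos: [0.5488, 0.116, 0.1621]
tool_rot: [0.14, 0.978, -0.151, -0.017]
force: [1.0, 5.0, -7.0]
finger_gap: 0.212
```

Run:
```python
from h import *
log()
plan([-15,-12,-9,-6],0,18)
```

```text
t25.52 a-20.0 r0.0691 x0.0402 tilt-17.5 F[-0.4  5.1 -7. ] T[1.3   0.136 0.003] pegtq -0.492 +Tx 0.808 q [ 0.16  0.6   1.56 -0.31  1.12 -0.98] gap 0.212
[0.2, -5.2, 1.1, -2.5, 0.4, -0.2, 18.0, 0.1, -7.8, 1.2, -5.5, 0.4, -0.1, 18.0, 0.1, -10.3, 1.6, -8.5, 0.5, -0.1, 18.0, 0.1, -12.9, 2.0, -11.5, 0.5, -0.1, 18.0]
```

```bash
cat > fit2.py <<'E'
from h import *
L=[json.loads(l) for l in open("log.jsonl")]
bad=(11.75,24.02)
D=[r for r in L if r["t"]>7 and not 18.5<r["t"]<20.5 and min(abs(r["t"]-b) for b in bad)>.05]
def fit(D,off=.009,play=2.3,v=0):
    A=[];y=[]
    for r in D:
        s=1 if r["F"][1]*1>0 else -1
        w=None
        q=np.array(r["q"][1:]);F=np.array(r["F"][1:]);a=np.radians(r["a"])
        if 14.0<0: pass
        tl=np.radians(r["tilt"]); tan=np.array([-np.cos(tl),-np.sin(tl)])
        s=1 if F@tan<0 else -1
        qc=q-s*off*tan
        w=-(qc[0]*F[1]-qc[1]*F[0])
        P=np.radians(r["a"]-s*play+(-60 if r["t"]>20.5 else 0))
        A.append([s,np.cos(P),np.sin(P)]);y.append(w)
        if v:print("%.2f P%.1f s%d w%.3f fr %.1f"%(r["t"],np.degrees(P),s,w,F@q/np.hypot(*q)))
    A=np.array(A);y=np.array(y);c,*_=np.linalg.lstsq(A,y,rcond=None);res=y-A@c
    cov=np.linalg.inv(A.T@A)*(res@res)/(len(y)-3);G=np.hypot(c[1],c[2]);n=np.array([-c[2],c[1]])
    ph=np.degrees(np.arctan2(c[2],c[1]));print("n%d fric %.3f G %.3f peak P=%.1f+-%.1f -> final P %.1f, P+60 %.1f res %.3f"%(len(y),c[0],G,ph,np.degrees(np.sqrt(n@cov@n if 0 else n@cov[1:,1:]@n))/G**2,ph-90,ph-30,res.std()))
    if v:print(res.round(3))
if __name__=="__main__":
    fit(D,0);fit(D,.009,v=1);fit(D,.009,0);fit([r for r in D if r["t"]<20.5]);fit([r for r in D if r["t"]>20.5])
E
python3 fit2.py
```

```text
n28 fric 0.441 G 0.323 peak P=-10.6+-1.9 -> final P -100.6, P+60 -40.6 res 0.034
7.08 P40.7 s-1 w-0.273 fr 0.1
7.58 P28.3 s-1 w-0.212 fr -1.1
8.07 P16.1 s-1 w-0.132 fr -1.2
8.57 P3.9 s-1 w-0.147 fr -0.7
9.07 P-8.2 s-1 w-0.098 fr -1.4
9.57 P-20.2 s-1 w-0.131 fr -2.1
10.07 P-32.2 s-1 w-0.181 fr -1.0
10.62 P-45.4 s-1 w-0.188 fr -1.8
11.12 P-56.0 s-1 w-0.242 fr -2.7
12.25 P-37.3 s1 w0.876 fr -4.8
12.75 P-25.2 s1 w0.793 fr -4.6
13.25 P-12.8 s1 w0.779 fr -4.2
13.75 P-0.6 s1 w0.856 fr -4.4
14.25 P11.4 s1 w0.754 fr -5.0
14.75 P23.3 s1 w0.755 fr -4.3
15.25 P35.2 s1 w0.686 fr -2.5
16.25 P6.9 s-1 w-0.158 fr -0.9
17.25 P-33.2 s-1 w-0.099 fr -2.7
18.00 P-63.0 s-1 w-0.286 fr -2.4
20.90 P-68.2 s-1 w-0.279 fr -0.8
21.40 P-79.8 s-1 w-0.353 fr -1.4
21.90 P-91.4 s-1 w-0.419 fr -2.1
22.40 P-103.1 s-1 w-0.425 fr -1.8
22.90 P-114.9 s-1 w-0.612 fr -2.2
23.40 P-126.7 s-1 w-0.613 fr -3.8
24.52 P-105.6 s1 w0.434 fr -3.9
25.02 P-94.0 s1 w0.531 fr -4.5
25.52 P-82.3 s1 w0.538 fr -4.8
n28 fric 0.472 G 0.347 peak P=-11.2+-1.7 -> final P -101.2, P+60 -41.2 res 0.033
[-0.015 -0.008  0.031 -0.011  0.027 -0.002 -0.033 -0.004 -0.017  0.092
 -0.016 -0.04   0.043 -0.039 -0.003 -0.026 -0.017  0.05  -0.029  0.003
 -0.008 -0.006  0.058 -0.058  0.008 -0.011  0.015 -0.046]
n28 fric 0.468 G 0.348 peak P=-11.8+-1.7 -> final P -101.8, P+60 -41.8 res 0.033
n19 fric 0.475 G 0.349 peak P=-13.0+-2.9 -> final P -103.0, P+60 -43.0 res 0.033
n9 fric 0.465 G 0.346 peak P=-10.1+-2.4 -> final P -100.1, P+60 -40.1 res 0.031
```

```bash
sed -i 's/A.append(\[s,np.cos(P),np.sin(P)\])/A.append([s,np.cos(P),np.sin(P)]+([tan[0]*.068,tan[1]*.068] if CB else []))/; s/^bad=/CB=0\nbad=/; s/(len(y)-3)/(len(y)-A.shape[1])/; s/n@cov\[1:,1:\]/n@cov[1:3,1:3]/; s/n@cov@n if 0 else //' fit2.py
python3 - <<'E'
import fit2
fit2.fit(fit2.D); fit2.CB=1; fit2.fit(fit2.D)
from h import *
plan([-27,-30],0,18)
E
```

```text
n28 fric 0.472 G 0.347 peak P=-11.2+-1.7 -> final P -101.2, P+60 -41.2 res 0.033
n28 fric 0.473 G 0.355 peak P=-9.6+-7.2 -> final P -99.6, P+60 -39.6 res 0.033
[0.2, 5.1, 1.7, 9.5, 0.4, -0.2, 18.0, 0.2, 7.6, 2.2, 12.5, 0.4, -0.2, 18.0]
```

Emit:
drive_tool(motion=[0.1,2,0.5,3,0,0,18,0.2,5.1,1.2,6.5,0,0,18,0.2,7.6,2.2,9.5,0,0,18,0.2,10,2.8,12.5,0,0,18])

```text
t: 26.02
tcp_pos: [0.5516, 0.1232, 0.1596]
tool_rot: [0.138, 0.956, -0.258, -0.031]
force: [-1.6, -5.5, 5.2]
finger_gap: 0.214
```

Run:
```python
from h import *
log()
plan([-36,-39,-42],0,18)
```

```text
t26.02 a-30.0 r0.0701 x0.0409 tilt-30.1 F[ 0.  -5.8  5.2] T[-0.696  0.013 -0.008] pegtq 0.531 +Tx -0.165 q [ 0.25  0.69  1.46 -0.47  1.3  -0.83] gap 0.214
[0.9, 5.2, 2.4, 5.9, 0.6, -0.4, 18.0, 1.0, 7.8, 2.7, 8.9, 0.6, -0.4, 18.0, 1.0, 10.3, 3.2, 11.9, 0.5, -0.5, 18.0]
```

Emit:
drive_tool(motion=[0.6,5.2,1.5,4.5,0.3,-0.2,18,0.8,7.8,2.4,8,0.4,-0.3,18,0.9,10.3,3.2,11.9,0.5,-0.4,18])

```text
t: 26.4
tcp_pos: [0.5532, 0.1291, 0.155]
tool_rot: [0.133, 0.923, -0.357, -0.049]
force: [-2.3, -4.0, 4.4]
finger_gap: 0.208
```

Run:
```python
from h import *
log()
plan([-45,-48,-51],0,18)
```

```text
t26.40 a-39.5 r0.0698 x0.0409 tilt-42.2 F[-1.  -4.5  4.4] T[-0.697  0.072  0.013] pegtq 0.434 +Tx -0.263 q [ 0.32  0.79  1.37 -0.59  1.47 -0.75] gap 0.208
[0.8, 5.7, 1.8, 2.8, 0.1, -0.3, 18.0, 0.8, 8.3, 2.0, 5.8, 0.1, -0.3, 18.0, 0.8, 10.9, 2.3, 8.8, 0.1, -0.3, 18.0]
```

Emit:
drive_tool(motion=[0.6,5.7,1.5,2.8,0,-0.2,18,0.8,8.3,1.9,5.8,0,-0.3,18,0.8,10.9,2.3,8.8,0,-0.3,18])

```text
t: 26.78
tcp_pos: [0.5548, 0.1344, 0.1497]
tool_rot: [0.128, 0.893, -0.428, -0.058]
force: [-1.4, -4.6, 5.5]
finger_gap: 0.212
```

Run:
```python
from h import *
log()
plan([-54,-57,-60],0,18)
```

```text
t26.77 a-48.1 r0.0696 x0.0410 tilt-51.2 F[-0.  -4.8  5.5] T[-0.773  0.046  0.032] pegtq 0.508 +Tx -0.265 q [ 0.37  0.87  1.31 -0.67  1.6  -0.71] gap 0.212
[0.9, 6.1, 1.6, 2.8, 0.2, -0.2, 18.0, 0.9, 8.7, 1.8, 5.8, 0.2, -0.2, 18.0, 0.9, 11.2, 2.1, 8.8, 0.2, -0.2, 18.0]
```

Emit:
drive_tool(motion=[0.6,6,1.5,2.8,0,-0.2,18,0.8,8.7,1.8,5.8,0,-0.2,18,0.8,11.2,2.1,8.8,0,-0.2,18])

```text
t: 27.15
tcp_pos: [0.5561, 0.1388, 0.1439]
tool_rot: [0.123, 0.857, -0.497, -0.067]
force: [-1.1, -3.1, 6.6]
finger_gap: 0.209
```

Run:
```python
from h import *
log()
plan([-56,-53,-50,-47,-44],0,18)
```

```text
t27.15 a-56.7 r0.0695 x0.0410 tilt-60.2 F[-0.2 -3.3  6.6] T[-0.859  0.004 -0.015] pegtq 0.507 +Tx -0.352 q [ 0.4   0.95  1.25 -0.75  1.72 -0.68] gap 0.209
[0.9, 0.6, 1.5, -4.2, 0.3, -0.3, 18.0, 0.9, -2.0, 1.8, -7.2, 0.3, -0.3, 18.0, 0.9, -4.5, 2.2, -10.2, 0.3, -0.3, 18.0, 0.9, -7.0, 2.7, -13.2, 0.3, -0.2, 18.0, 0.8, -9.5, 3.3, -16.2, 0.3, -0.2, 18.0]
```

Forward again, with 3-row reads.

Emit:
drive_tool(motion=[0.9,0,1.2,-3,0,-0.2,18,0.9,-2.5,1.5,-6,0,-0.2,18,0.9,-5,1.8,-9,0,-0.2,18,0.9,-7.5,2.3,-12,0,-0.2,18,0.9,-10,3,-15,0,-0.2,18])

```text
t: 27.78
tcp_pos: [0.5539, 0.1332, 0.1503]
tool_rot: [0.129, 0.916, -0.376, -0.05]
force: [1.3, 0.7, -7.3]
finger_gap: 0.213
```

Run:
```python
from h import *
log()
plan([-41,-38,-35],0,18)
```

```text
t27.77 a-45.3 r0.0691 x0.0403 tilt-44.6 F[ 1.1  1.1 -7.3] T[ 1.235 -0.065  0.074] pegtq -0.410 +Tx 0.825 q [ 0.34  0.82  1.36 -0.61  1.5  -0.73] gap 0.213
[0.2, -3.9, 1.1, -3.6, 0.4, -0.0, 18.0, 0.2, -6.5, 1.4, -6.6, 0.4, -0.0, 18.0, 0.2, -9.0, 1.7, -9.6, 0.4, -0.0, 18.0]
```

Emit:
drive_tool(motion=[0.2,-3.9,1,-3.6,0.2,0,18,0.2,-6.5,1.4,-6.6,0.3,0,18,0.2,-9,1.7,-9.6,0.4,0,18])

```text
t: 28.15
tcp_pos: [0.5522, 0.128, 0.155]
tool_rot: [0.135, 0.946, -0.293, -0.04]
force: [-0.3, 2.1, -6.6]
finger_gap: 0.211
```

```bash
python3 - <<'E'
from h import *
log()
plan([-32,-29,-26],0,18)
E
python3 fit2.py | grep ^n
```

```text
t28.15 a-36.5 r0.0690 x0.0403 tilt-34.4 F[-0.9  1.9 -6.6] T[1.338 0.018 0.033] pegtq -0.378 +Tx 0.960 q [ 0.28  0.73  1.43 -0.51  1.36 -0.8 ] gap 0.211
[0.1, -4.6, 1.0, -2.4, 0.1, -0.1, 18.0, 0.1, -7.2, 1.1, -5.4, 0.1, -0.1, 18.0, 0.1, -9.8, 1.4, -8.4, 0.1, -0.1, 18.0]
n34 fric 0.442 G 0.321 peak P=-8.1+-1.9 -> final P -98.1, P+60 -38.1 res 0.043
n34 fric 0.471 G 0.345 peak P=-10.0+-1.7 -> final P -100.0, P+60 -40.0 res 0.040
n34 fric 0.465 G 0.344 peak P=-10.5+-1.7 -> final P -100.5, P+60 -40.5 res 0.040
n19 fric 0.475 G 0.349 peak P=-13.0+-2.9 -> final P -103.0, P+60 -43.0 res 0.033
n15 fric 0.467 G 0.303 peak P=-9.0+-2.6 -> final P -99.0, P+60 -39.0 res 0.044
```

Run:
```python
from h import *
plan([-38.5,-40.5],0,18)
```

```text
[0.1, 0.9, 1.1, 4.1, 0.1, -0.1, 18.0, 0.1, 2.7, 1.2, 6.1, 0.1, -0.1, 18.0]
```

Emit:
drive_tool(motion=[0,0.9,1,4,0,0,18,0,2.7,1.2,6,0,0,18,0,2.7,1.2,6,0,0,6,0,2.7,1.2,6,0,0,6,0,2.7,1.2,6,0,0,6,0,2.7,1.2,6,0,0,6,0,2.7,1.2,6,0,0,6,0,2.7,1.2,6,0,0,6], force=60)

```text
t: 29.15
tcp_pos: [0.5533, 0.1292, 0.1545]
tool_rot: [0.133, 0.929, -0.342, -0.046]
force: [-0.4, -0.3, 4.7]
finger_gap: 0.138
```

Run:
```python
from h import *
log()
for i in range(4): manip.snapshot("wrist")
log();plan([-40.5],0,6)
```

```text
t29.15 a-39.3 r0.0695 x0.0409 tilt-40.4 F[-0.3 -0.4  4.7] T[-0.538 -0.028  0.008] pegtq 0.229 +Tx -0.308 q [ 0.32  0.78  1.39 -0.57  1.45 -0.76] gap 0.138
t29.35 a-39.3 r0.0695 x0.0409 tilt-40.4 F[-0.1 -1.1  5.5] T[-0.464  0.001  0.02 ] pegtq 0.299 +Tx -0.164 q [ 0.32  0.78  1.39 -0.57  1.45 -0.76] gap 0.141
[0.8, 1.4, 1.5, 0.1, 0.2, -0.2, 6.0]
```

Emit:
drive_tool(motion=[0,1,0,1,0,0,6,0,1.8,0,1.5,0,0,6,0,1.5,0,1.2,0,0,6,0,1.5,0,1.2,0,0,6,0,1.5,0,1.2,0,0,6,0,1.5,0,1.2,0,0,6,0,1.5,0,1.2,0,0,6,0,1.5,0,1.2,0,0,6])

```text
t: 30.35
tcp_pos: [0.5534, 0.1298, 0.1541]
tool_rot: [0.133, 0.925, -0.353, -0.048]
force: [-0.9, -4.9, 4.5]
finger_gap: 0.142
```

Run:
```python
from h import *
import cv2
log()
cv2.imwrite("pics/w7.png",manip.snapshot("wrist")["color"][:,:,::-1])
cv2.imwrite("pics/s7.png",cv2.resize(manip.snapshot("scene")["color"][100:220,220:380,::-1],(800,600)))
cv2.imwrite("pics/t7.png",manip.snapshot("top")["color"][:,:,::-1])
for i in range(10): manip.snapshot("wrist")
log()
```

```text
t30.35 a-40.3 r0.0695 x0.0409 tilt-41.7 F[ 0.5 -5.   4.5] T[-0.795  0.006  0.011] pegtq 0.466 +Tx -0.329 q [ 0.32  0.79  1.38 -0.59  1.46 -0.75] gap 0.142
t31.00 a-40.3 r0.0695 x0.0409 tilt-41.7 F[-0.2 -5.6  4.6] T[-0.88   0.009  0.053] pegtq 0.503 +Tx -0.377 q [ 0.32  0.79  1.38 -0.59  1.46 -0.75] gap 0.141
```

View pics/w7.png

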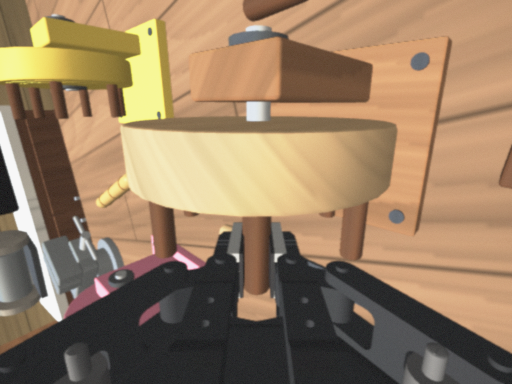

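View pics/s7.png

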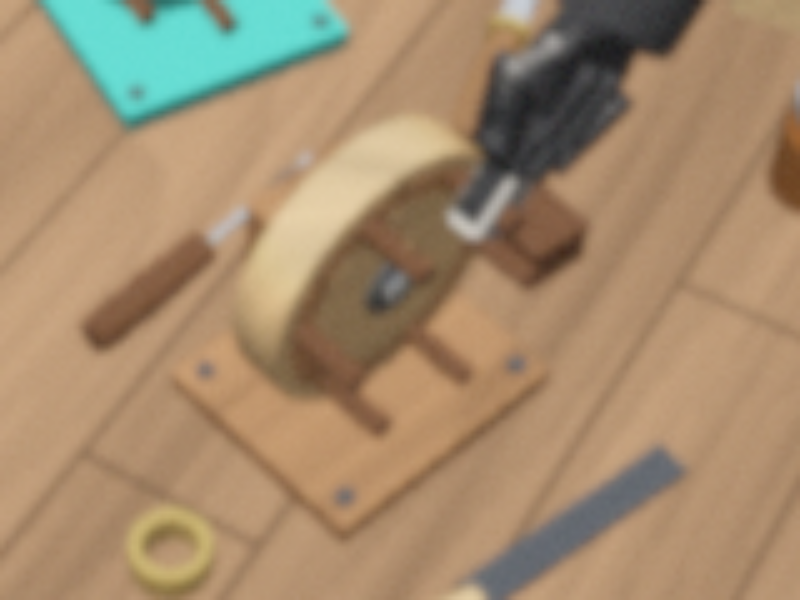

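View pics/t7.png

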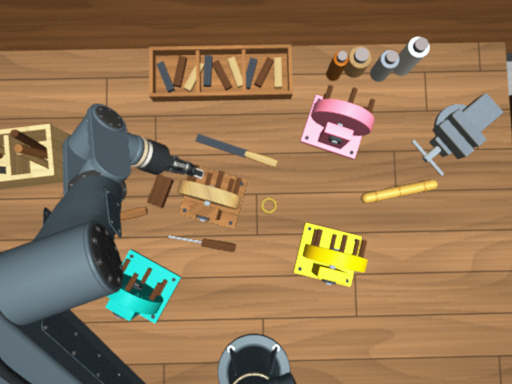

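The peg is held at (258,255) in the wrist view, and the bystanders are where they started. I'll relax the leftover push by commanding the measured pose, then check once more.

Emit:
drive_tool(motion=[0,0,0,0,0,0,6,0,0,0,0,0,0,6,0,0,0,0,0,0,6,0,0,0,0,0,0,6,0,0,0,0,0,0,6,0,0,0,0,0,0,6])

```text
t: 31.75
tcp_pos: [0.5534, 0.1298, 0.1541]
tool_rot: [0.133, 0.925, -0.353, -0.048]
force: [-1.3, -4.3, 4.2]
finger_gap: 0.14
```

Run:
```python
from h import *
log()
for i in range(12): manip.snapshot("wrist")
st=log(); print(st["qd"].round(4))
```

```text
t31.75 a-40.2 r0.0695 x0.0409 tilt-41.7 F[-0.  -4.5  4.2] T[-0.62   0.003  0.042] pegtq 0.427 +Tx -0.193 q [ 0.32  0.79  1.38 -0.59  1.46 -0.75] gap 0.14
t32.35 a-40.2 r0.0695 x0.0409 tilt-41.7 F[ 0.  -4.2  3.6] T[-0.716  0.032 -0.049] pegtq 0.382 +Tx -0.334 q [ 0.32  0.79  1.38 -0.59  1.46 -0.75] gap 0.139
[-0.0007 -0.0022  0.0009  0.0014  0.0013  0.0002]
```

Everything is still, the grip is firm, and the angle holds at -40.2°, so I'm handing it in.

Run:
```python
from station import manip
print(manip.sign_off())
```

```text
the job is handed in; nothing more can be done
None
```

I turned the wooden wheel both ways by two of its pegs to feel for its heavy side. I then set that side straight down and handed the job in at about 32 s, still gripping a peg.

- **Feel:** the fit gave friction of about 0.47 N m and an imbalance of about 0.345 N m, both close to the figures you gave. The heavy side is straight down when the held peg is at -40.5° from straight up. I expect that to be good to about 2°.
- **Last checks:** the peg is clamped at 60 N and sat at -40.2°. The angle did not change over 0.6 s, and the joints were still. About 6 N of push remains on the peg, which is less than the bearing friction. The other things on the bench looked undisturbed in the last pictures.
- **What disagreed:**
  - The first forward sweep, with the peg clamped, read wrong because of twist from the grip, so I left it out.
  - I dropped two readings taken just after reversing direction.
  - The readings from the first peg alone put straight down at -43°, and the second peg's put it at -39°.
  - Allowing for an unknown force-sensor offset in an earlier fit gave -39.6°, but with a 7° uncertainty, so it does not rule out a larger error.

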